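Draw a core plug from a casting mould with a screw-in puller

TASK

Swing the retaining bar on the casting mould well clear of the core plug, then thread the T-handled puller into the tapped plug (in at the slot, then a clockwise quarter turn) and draw the plug straight up out of the mould. Set it down gently and upright on the cork pad in the free cell of the tray, leave the puller threaded in it, let go, and leave everything else on the bench as it was.

Things in the scene. Friction and masses are not known exactly. Their poses are not given: they have to be found in the camera images.
- mould: Fixed light-timber mould block, 200 (its x) x 140 (its y) x 60 mm high; origin at the centre of its underside, z up. In its top is a square pocket 62 x 62 mm and 45 mm deep (floor 15 mm above the bench), centred 20 mm along the mould's +x.
- bar (a joint): Angle (rad, 0 to 1.7) of the steel retaining bar, 140 x 22 x 12 mm, pivoting about a vertical axis 2 mm over the mould's top. 0: along the mould's +x, over the middle of the plug; grows anticlockwise seen from above (towards the mould's +y). Starts at 0 to 0.35; well clear is 1.2 or more. Stays where left; stiff by 0.12 N m (1 N at the knob).
- bar_pivot (a point): The bar's pivot axis at the mould's top face, 55 mm along the mould's -x from the middle of the mould; axes as the mould's.
- bar_knob (a point): Centre of the top of the upright round steel post (16 mm diameter, 45 mm tall, top 119 mm above the bench) at the free end of the bar, 120 mm from the pivot.
- plug: Loose aluminium core plug 60 x 60 x 45 mm high, 0.25 to 0.5 kg, in the mould's pocket, top flush with the mould, its axes along the mould's within 0.03 rad. Smooth: it cannot be gripped. Origin at the centre of its underside, z up. Tapped with a coarse two-start thread, entered through a slot in its top.
- slot (a point): Centre of the slot in the plug's top face (45 mm above the plug's origin), 36 mm long along the plug's x, 14 mm wide. Puller lugs in line with it go straight down 18 mm, till the barrel rests on the top; then turn clockwise from above to the stop, at 90 to 100 degrees (not the other way). The lugs then lie under 9 mm thick lips, with 1 to 2 mm of play up and down, and lift the plug.
- puller: Loose steel puller, 0.2 to 0.3 kg, upright in one of the rack's two holes, its x within 1.1 rad of the rack's. Origin at the centre of its foot, z up. Foot: lugs 32 (x) x 10 (y) x 8 mm high; 12 mm shaft; barrel 34 mm diameter from 18 to 60 mm above the foot; on top a T-handle bar 70 mm long along x (parallel to the lugs), 14 mm wide, 16 mm high, its middle 125 mm above the foot.
- rack: Fixed plywood block 170 (its x) x 80 x 65 mm high, origin at the centre of its underside. Two round holes of 37 mm diameter, 50 mm deep (floor 15 mm above the bench), at 45 mm along its +x and -x.
- tamper: Bystander: loose wooden tamper in the rack's other hole, 89 mm tall with a 36 mm mushroom knob; top 104 mm above the bench. Origin at its foot.
- tray: Fixed grey plastic tray 175 (its x) x 90 x 25 mm high, origin at the centre of its underside; walls and floor 5 mm thick. One divider across the middle makes two cells, each 80 x 80 mm inside, centred 42.5 mm along its +x and -x.
- pad: Fixed cork pad 74 x 74 x 5 mm on the floor of the tray's free cell, which is square to it within 0.05 rad; origin at the centre of its underside, 5 mm above the bench, so its top is 10 mm above the bench.
- spare_plug: Bystander: a second plug just like the first, 60 x 60 x 45 mm, already standing in the tray's other cell. Origin at the centre of its underside.
- jar: Bystander: loose jar, 54 mm diameter, 120 mm high, standing between the mould and the right (-y) place for rack or tray. Origin at the centre of its underside.
- tile_black: Bystander: loose black rubber tile with holes, 110 x 55 x 14 mm, lying between the mould and the left (+y) place. Origin at the centre of its underside.
- tin: Bystander: loose steel tin, 72 mm diameter, 100 mm high, near the robot on its left. Origin at the centre of its underside.
- tub: Bystander: loose white tub, 90 mm diameter, 110 mm high, beyond the mould on the right. Origin at the centre of its underside.
- tile_far: Bystander: loose black rubber tile, 90 x 110 x 14 mm, lying beyond the mould. Origin at the centre of its underside.
- tile_brown: Bystander: loose brown tile, 80 x 70 x 18 mm, lying at the far left. Origin at the centre of its underside.
- mallet: Bystander: loose hammer, 220 mm long, lying near the robot on its right.

How it is judged:
By the outcome, as a careful person would: the job done as asked, in the order asked, and still so for the second after the job is handed in, with the robot touching nothing.
It also fails if it takes over 72 s, if anything falls off the work surface, if the arm or the gripper's body presses on something with over 40 N, if the wrist force passes 120 N, or if a joint passes its speed limit or range.

ROBOT

A 6-joint arm with a two-finger parallel gripper is mounted at the origin on the work surface. World frame = base frame: x ahead of the robot, y to its left, z up, the work surface at z = 0. Lengths are in m, angles in rad, forces in N, time in s.
With the tool pointing down it reaches from about 0.275 to 0.85 m from the base axis. Payload 19 kg.
Tool frame: the origin (TCP) lies on the centre line of the jaws, within the pads' length; the fingertips stand r.finger_overhang ahead of it and the grasp point (between the pads) lies 3 mm ahead of it (r.finger_overhang is the distance from the TCP to the fingertips, in m); z points along the fingers, x is the direction in which the jaws open and shut, and the axes are right-handed (so a half turn about z gives the same grasp; the last joint's range is limited). The gripper opens to 85 mm and grips with 20 to 120 N. Pads are 22 mm wide; open, the fingers measure 114 mm over their backs; the gripper's body (76 mm by 85 mm) begins 54 mm behind the grasp point. The pads swing forward as they close: fully open they stand 13 mm farther back than shut.
Start: joints at [-1.45, 0.15, 1.437, -0, 1.554, -0.134], TCP at [0.145, -0.556, 0.253] pointing down, gripper open.
Joint ranges: [-2.8, 2.8], [-0.68, 2.1], [0.12, 2.68], [-1.39, 4.53], [0.16, 2.79], [-2.81, 2.81]. Speed limits (rad/s): [1.89, 1.89, 2.22, 3.01, 3.01, 3.01].

INTERFACE

Orientations are given as a rotation vector (axis times angle).
In Python, from bench import r gives the robot as it stands.
- The arm moves only by the tool carry_out, never from a script. Its arguments are lists of equal length, an entry for each row: "offset": the shift along the tool's x, y, z in cm, a list of three; "twist": the turn about the tool's z in rad; "gripper": the opening in per cent of the stroke, from 0 (shut) to 100 (fully open). A call has 1 to 5 rows; each row is the pose to reach, as a shift and turn from the pose commanded when the call began, along the tool's axes at that moment; what a row does not reach only later rows make up. A row lasts 1/10 s, in which the tool goes at most 50 mm and 8.59 degrees, less where a joint would pass 70% of its speed; a pose out of reach is approached as far as the arm can. A call with a gripper value outside its range is refused whole. The fingers move at their own pace and stop on an object; "squeeze" is the grip in N (left out, the last holds). Time passes only in rows, so rows that repeat a pose let the fingers close. It gives the time, the measured TCP pose, the force and the opening at its end, in the units of the state.
- r.observe(): the state, without advancing time (a new reading comes with each control period).
- r.snapshot(name): name is "scene" or "top"; returns the picture (384x512x3 uint8, red, green, blue); there is no depth.
- r.camera_model(name): a dict with "vfov" (degrees; the focal length in pixels is half the picture's height over the tangent of half this angle, whatever the lens; pixels are square), "cx", "cy" (the principal point, pixels), "R" (3x3) and "t" (3): a world point X has camera coordinates R X + t. Camera axes: x right, y down, z forward; pixel columns grow to the right and rows downward; lengths in m; the calibration is good to about 2 mm. A picture is of the moment at which its call begins. camera_model takes no time and is no camera call.
- r.hand_in(): hands the job in, once; it reports no verdict.
Trained networks look in the newest picture that a camera, given by its name, has taken for a name from the list of things; names that differ only in an ending like _2 or _b are one class to them, and where a whole thing is asked for, a point or a joint stands for the part that bears it (a point fixed in the world has none). Each returns a list of dicts, best first, with "confidence" (0 to 1); they miss things now and then, are a little off and sometimes report something else, mostly with a low value. They report only what shows in the picture. A call takes as long as a camera call.
- r.search_frame(label, camera): "location" ([x, y, z] in m, in the coordinates of the camera as it stood for that picture, good to about 4 mm: the middle of the surface that is visible of it).
- r.regions_of(label, camera): "region" (384x512 bool, what is visible of it).
- r.pinpoint(label, camera): "location" ([x, y, z] in m, in the coordinates of the camera as it stood for that picture, good to about 4 mm: a listed point, or the origin of a listed thing).
The state is a dict: "time_s": time; "q": joint angles; "dq": joint speeds; "joint_torque": joint torques, N m; "position": TCP position; "ee_rot": TCP orientation; "contact_force": force on the tool from outside, world axes, zero at the start; "moment": the same for the moment, N m; "grip_width": opening from 0.0 (shut) to 1.0 (fully open).
Only numpy, scipy, OpenCV 4.12 (cv2) and the standard library are available. Lean on these libraries where they do the work, as an engineer would, in place of code of your own. Each camera call takes 0.05 s, during which the arm holds its last target.

## Working session

There is one attempt and no reset: what is moved stays moved. The work goes in short steps, Python scripts to look and compute and a tool call to move; the robot and the scene stay as the last step left them, time stands still between calls to the robot, and variables do not carry over. Pictures are saved under pics/ and viewed, and the job is handed in when it is done.

Besides the shell and the picture viewer there is one more tool, called after "Emit:" in YAML: its name, and indented under it one key for each argument. carry_out: Moves the arm, as the interface text tells. Its arguments: {"type":"object","properties":{"offset":{"type":"array","items":{"type":"array","items":{"type":"number"}}},"twist":{"type":"array","items":{"type":"number"}},"gripper":{"type":"array","items":{"type":"number"}},"squeeze":{"type":"number"}},"required":["offset","twist","gripper"]}

```bash
ls; mkdir -p pics
python3 - <<'E'
from bench import r
import cv2,numpy as np
print(r.observe()); print(r.finger_overhang)
for n in("scene","top"):
    im=r.snapshot(n); cv2.imwrite(f"pics/{n}0.png",im[:,:,::-1]); print(n,r.camera_model(n))
E
```

```text
pics
{'time_s': 0.0, 'q': array([-1.45001654e+00,  1.50998203e-01,  1.43802547e+00, -2.10996354e-05,
        1.55381853e+00, -1.33996596e-01]), 'dq': array([-0.00036853,  0.00069288,  0.00010588, -0.00047579, -0.00034206,
       -0.00013304]), 'joint_torque': array([-9.54841130e-05, -7.13057971e+01, -5.70867634e+01, -1.02011929e-04,
        9.15693585e-03, -5.39948587e-05]), 'position': array([ 0.14486594, -0.55622008,  0.25267127]), 'ee_rot': array([-2.48497014e+00,  1.92068518e+00,  1.40189263e-03]), 'contact_force': array([ 0.54073145, -0.37781318, -0.44374438]), 'moment': array([0.00255187, 0.02303032, 0.04389661]), 'grip_width': 0.9964806765222444}
0.022
scene {'vfov': 48.2268151007962, 'cx': 253.003392468843, 'cy': 185.43669981100348, 'R': array([[ 0.54582079,  0.837756  , -0.01563786],
       [ 0.56566862, -0.38218835, -0.73071957],
       [-0.61814131,  0.38999609, -0.68249862]]), 't': array([-0.27657861, -0.23037732,  1.50851885])}
top {'vfov': 44.02956226260311, 'cx': 259.4775585885797, 'cy': 190.0810700337852, 'R': array([[ 0.01457905, -0.99987801,  0.00560548],
       [-0.99061655, -0.01520545, -0.13582211],
       [ 0.13589077, -0.00357272, -0.99071738]]), 't': array([-4.50681292e-04,  5.38170047e-01,  1.47150115e+00])}
```

View pics/scene0.png

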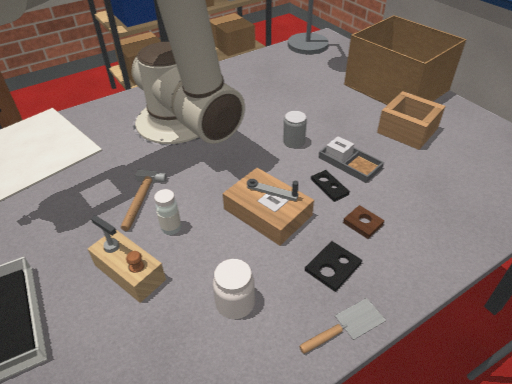

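View pics/top0.png

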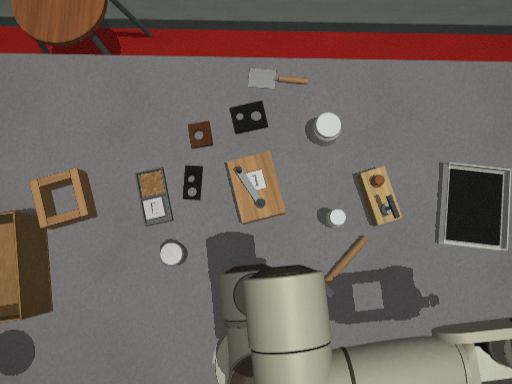

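```bash
cat > h.py <<'E'
from bench import r
import cv2,numpy as np
from scipy.spatial.transform import Rotation as Ro
def cam(n):
    m=r.camera_model(n); f=192/np.tan(np.radians(m['vfov']/2))
    return m,f,np.array(m['R']),np.array(m['t'])
def proj(n,X):
    m,f,R,t=cam(n); c=np.atleast_2d(X)@R.T+t
    return np.c_[m['cx']+f*c[:,0]/c[:,2], m['cy']+f*c[:,1]/c[:,2]]
def atz(n,uv,z):
    m,f,R,t=cam(n); uv=np.atleast_2d(uv)
    d=np.c_[(uv[:,0]-m['cx'])/f,(uv[:,1]-m['cy'])/f,np.ones(len(uv))]@R
    o=-R.T@t
    z=np.broadcast_to(z,len(uv))
    return o+d*((z-o[2])/d[:,2])[:,None]
def w(n,loc):
    m,f,R,t=cam(n); return R.T@(np.array(loc)-t)
E
python3 - <<'E'
from h import *
for c in("top","scene"):
  for l in "mould bar_pivot bar_knob plug slot puller rack tamper tray pad spare_plug jar tile_black tin tub".split():
    d=r.pinpoint(l,c)
    print(c,l,[(np.round(w(c,x['location']),4).tolist(),round(x['confidence'],2)) for x in d[:2]])
print(r.observe()['time_s'])
E
```

```text
top mould []
top bar_pivot [([0.4946, 0.0047, 0.0618], 0.85), ([0.5489, 0.0166, 0.0021], 0.59)]
top bar_knob [([0.5941, 0.0722, 0.1253], 0.64)]
top plug [([0.5632, 0.0261, 0.0148], 0.73)]
top slot [([0.5657, 0.0224, 0.0623], 0.56)]
top puller [([0.4818, -0.3837, 0.0172], 0.48)]
top rack [([0.5252, -0.3696, 0.003], 0.82), ([0.514, 0.3504, 0.0003], 0.33)]
top tamper [([0.5673, -0.3532, 0.0173], 0.68), ([0.5462, 0.0183, 0.0034], 0.58)]
top tray [([0.5139, 0.3509, -0.0017], 0.63), ([0.3111, -0.2603, 0.0014], 0.28)]
top pad [([0.5557, 0.3544, 0.0074], 0.76)]
top spare_plug [([0.5635, 0.0248, 0.0153], 0.69), ([0.4756, 0.3358, 0.0055], 0.67)]
top jar [([0.4519, -0.2222, -0.0004], 0.84), ([0.7356, -0.1974, 0.0015], 0.62)]
top tile_black [([0.5638, 0.2246, -0.0007], 0.85)]
top tin [([0.3329, 0.2718, 0.001], 0.95), ([0.7237, 0.203, 0.0003], 0.62)]
top tub [([0.7365, -0.1987, 0.0011], 0.88), ([0.5139, 0.3512, -0.0017], 0.65)]
scene mould [([0.5481, 0.0259, 0.0001], 0.6)]
scene bar_pivot [([0.4917, 0.002, 0.0612], 0.81)]
scene bar_knob [([0.5939, 0.069, 0.1198], 0.83)]
scene plug [([0.5688, 0.0242, 0.0133], 0.83), ([0.3345, 0.2683, -0.0011], 0.64)]
scene slot [([0.5682, 0.0232, 0.0623], 0.64)]
scene puller [([0.4877, -0.3819, 0.0124], 0.63)]
scene rack [([0.5321, -0.3714, 0.004], 0.77), ([0.482, 0.3411, 0.0099], 0.41)]
scene tamper [([0.5717, -0.3557, 0.0135], 0.52)]
scene tray [([0.5178, 0.3469, 0.0035], 0.75)]
scene pad [([0.5622, 0.354, 0.0046], 0.57)]
scene spare_plug [([0.481, 0.3362, 0.0099], 0.89), ([0.4905, 0.001, 0.0616], 0.47)]
scene jar [([0.4501, -0.2267, 0.0002], 0.83)]
scene tile_black [([0.5686, 0.2279, -0.0], 0.63), ([0.5935, 0.0711, 0.1217], 0.27)]
scene tin [([0.3359, 0.2691, -0.0014], 0.97)]
scene tub [([0.7389, -0.199, 0.0011], 0.84)]
1.6
```

The pictures show the mould at about top (255,187), its bar pivot at (261,203) and knob at (240,171). The rack is at (380,195) with the puller at (387,207) and tamper at (377,181), and the tray is at (154,195) with its cork cell on the far side (152,183). The network results agree with this. Next I'll refine the orientations on enlarged crops.

Run:
```python
import cv2
a=cv2.imread("pics/top0.png"); s=cv2.imread("pics/scene0.png")
cv2.imwrite("pics/c_mould.png",cv2.resize(a[145:230,215:295],None,fx=7,fy=7,interpolation=cv2.INTER_CUBIC))
cv2.imwrite("pics/c_rack.png",cv2.resize(a[160:230,350:410],None,fx=8,fy=8,interpolation=cv2.INTER_CUBIC))
cv2.imwrite("pics/c_tray.png",cv2.resize(a[160:230,130:180],None,fx=8,fy=8,interpolation=cv2.INTER_CUBIC))
cv2.imwrite("pics/s_mould.png",cv2.resize(s[165:245,215:320],None,fx=7,fy=7,interpolation=cv2.INTER_CUBIC))
cv2.imwrite("pics/s_rack.png",cv2.resize(s[210:300,80:170],None,fx=6,fy=6,interpolation=cv2.INTER_CUBIC))
```

```text
(no output)
```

View pics/c_mould.png

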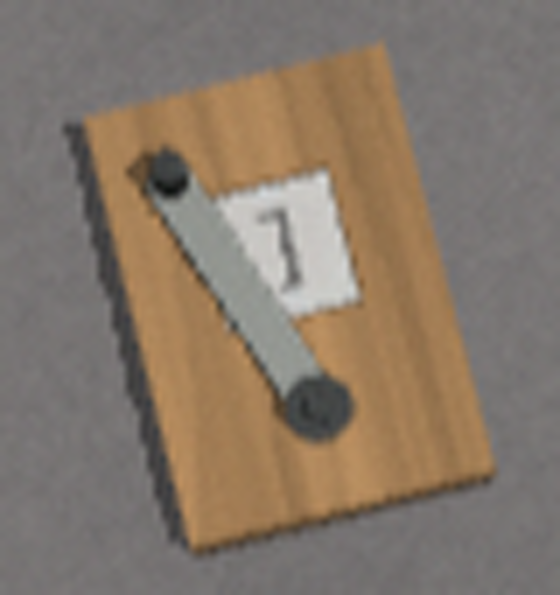

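View pics/c_rack.png

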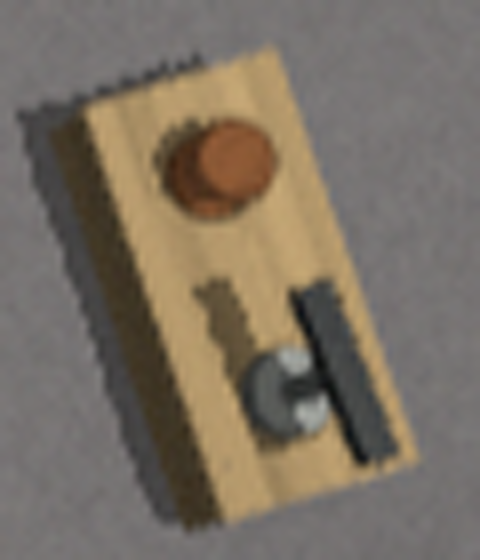

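View pics/c_tray.png

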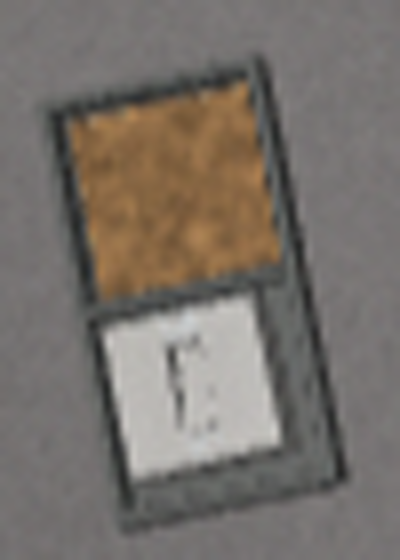

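View pics/s_mould.png

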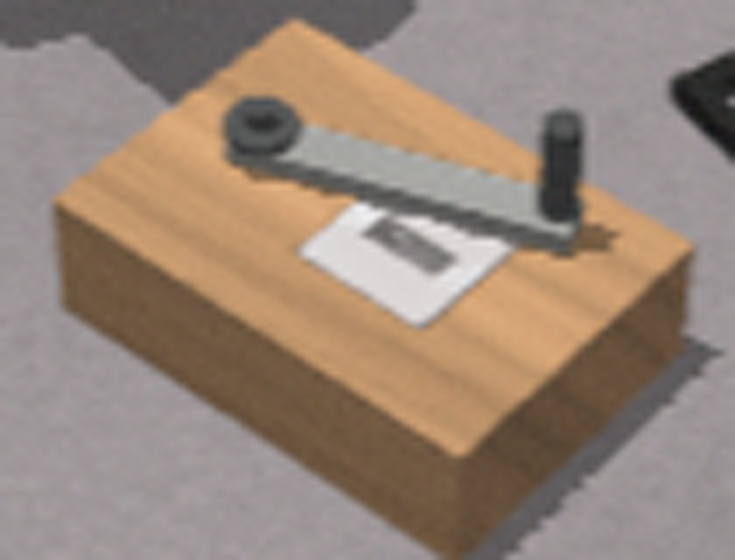

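View pics/s_rack.png

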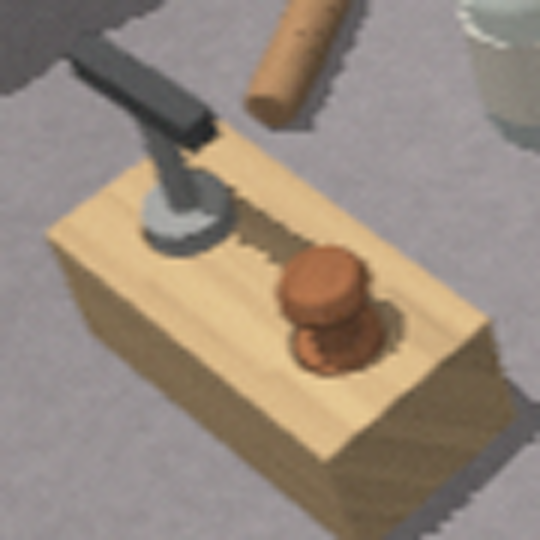

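Run:
```python
from h import *
def pts(uv,k,x0,y0): return (np.array(uv,float)+.5)/k-.5+[x0,y0]
def yaw(a,b): d=b-a; return np.arctan2(d[1],d[0]), np.hypot(d[0],d[1])
P=atz("top",pts([(82,118),(383,42),(497,472),(195,552)],7,215,145),.06)
print("mould",P.mean(0),yaw(P[3],P[0]),yaw(P[2],P[1]),yaw(P[1],P[0]),yaw(P[2],P[3]))
q=atz("scene",pts([(55,203),(297,20),(693,247),(460,458)],7,215,165),.06)
print("mould scene",q.mean(0),yaw(q[0],q[3]),yaw(q[1],q[2]),yaw(q[0],q[1]),yaw(q[3],q[2]))
P=atz("top",pts([(310,285),(381,459)],8,350,160),.148); print("handle",P,P.mean(0),yaw(P[1],P[0]))
q=atz("scene",pts([(88,42),(205,122)],6,80,210),.148); print("handle sc",q,q.mean(0),yaw(q[0],q[1]))
P=atz("top",pts([(85,105),(275,45),(420,465),(222,525)],8,350,160),.065); print("rack",P.mean(0),yaw(P[3],P[0]),yaw(P[2],P[1]))
P=atz("top",pts([(48,108),(262,55),(348,480),(125,530)],8,130,160),.025); print("tray",P.mean(0),yaw(P[3],P[0]),yaw(P[2],P[1]))
P=atz("top",pts([(68,122),(250,82),(283,258),(100,303)],8,130,160),.010); print("pad",P.mean(0),yaw(P[3],P[0]),yaw(P[2],P[1]),P)
k=atz("top",pts([(167,172)],7,215,145),.119);print("knob",k, atz("scene",pts([(564,124)],7,215,165),.119))
k=atz("top",pts([(319,407)],7,215,145),.085);print("piv",k)
P=atz("top",pts([(230,160)],8,350,160),.104);print("tamper top",P)
# slot/plug visible
P=atz("top",pts([(328,170),(360,300)],7,215,145),.06);print("plug edge",P,yaw(P[1],P[0]))
o=r.observe();print(Ro.from_rotvec(o['ee_rot']).as_matrix())
```

```text
mould [0.54582515 0.01916248 0.06      ] (np.float64(0.273898994382056), np.float64(0.2020739648048193)) (np.float64(0.2661121733318384), np.float64(0.20119313760205174)) (np.float64(1.838640721674227), np.float64(0.1400976212992902)) (np.float64(1.8449746645610083), np.float64(0.1385284197235985))
mould scene [0.54968484 0.01940433 0.06      ] (np.float64(0.2728003347633779), np.float64(0.1975662208729421)) (np.float64(0.25891801611472703), np.float64(0.198425147575643)) (np.float64(1.8409303118339044), np.float64(0.1406766092588458)) (np.float64(1.8347882654249255), np.float64(0.13792694723688267))
handle [[ 0.51351533 -0.37092253  0.148     ]
 [ 0.44983574 -0.39546014  0.148     ]] [ 0.48167553 -0.38319133  0.148     ] (np.float64(0.3677955678914329), np.float64(0.068243562992107))
handle sc [[ 0.45696772 -0.39395657  0.148     ]
 [ 0.52040611 -0.37087023  0.148     ]] [ 0.48868691 -0.3824134   0.148     ] (np.float64(0.3490191604567961), np.float64(0.06750857445521222))
rack [ 0.52461312 -0.37060965  0.065     ] (np.float64(0.2997691146376088), np.float64(0.171392579574001)) (np.
[... 331 characters left out ...]
587988)) (np.float64(0.22415088709411343), np.float64(0.07369131198399609)) [[0.58570542 0.40188273 0.01      ]
 [0.60330584 0.32891448 0.01      ]
 [0.53145805 0.31253448 0.01      ]
 [0.51205771 0.38537696 0.01      ]]
knob [[0.58964614 0.07236239 0.119     ]] [[0.5954518  0.07190775 0.119     ]]
piv [[0.49248052 0.00516894 0.085     ]]
tamper top [[ 0.56678767 -0.35369792  0.104     ]]
plug edge [[ 0.60240483  0.00253061  0.06      ]
 [ 0.54361367 -0.01260097  0.06      ]] (np.float64(0.2519108859171458), np.float64(0.06070721370263993))
[[ 2.52049026e-01 -9.67714466e-01  5.71936892e-06]
 [-9.67714462e-01 -2.52049024e-01  9.40637982e-05]
 [-8.95853369e-05 -2.92434047e-05 -9.99999996e-01]]
```

```bash
cat >> h.py <<'E'
def go(*targets):
    o=r.observe(); R=Ro.from_rotvec(o['ee_rot']).as_matrix(); p=o['position']
    ya=np.arctan2(R[1,0],R[0,0])
    print('t',round(o['time_s'],2),'p',np.round(p,4),'yaw',round(ya,3),'tilt',np.round(R[:2,2],4),'F',np.round(o['contact_force'],1),'M',np.round(o['moment'],2),'g',round(o['grip_width'],3),'q6',round(o['q'][5],2))
    for T in targets:
        d=R.T@(np.array(T[:3])-p)*100
        tw='' if len(T)<4 else -((T[3]-ya+np.pi)%(2*np.pi)-np.pi)
        print('  off',np.round(d,2),'twist',tw, 'rows',np.ceil(np.linalg.norm(d)/5))
E
python3 -c "
from h import *
go((.593,.0705,.2,-.97))"
```

```text
t 1.6 p [ 0.1449 -0.5564  0.2533] yaw -1.316 tilt [0.     0.0001] F [ 0.4 -0.2 -0.3] M [-0.01 -0.02  0.04] g 0.998 q6 -0.13
  off [-49.37 -59.16   5.33] twist -0.3459992660088522 rows 16.0
```

Emit:
carry_out:
  offset:
    - [-3.2, -3.8, 0]
    - [-6.4, -7.6, 0]
    - [-9.6, -11.4, 0]
    - [-12.8, -15.2, 0]
    - [-16, -19, 0]
  twist: [0, 0, 0, 0, 0]
  gripper: [40, 40, 40, 40, 40]
  squeeze: 30

```text
time_s: 2.1
position: [0.2891, -0.352, 0.2534]
ee_rot: [2.485, -1.922, 0.001]
contact_force: [1.2, -0.8, 0.4]
grip_width: 0.399
```

Emit:
carry_out:
  offset:
    - [-3.2, -3.8, 0]
    - [-6.4, -7.6, 0]
    - [-9.6, -11.4, 0]
    - [-12.8, -15.2, 0]
    - [-16, -19, 0]
  twist: [0, 0, 0, 0, 0]
  gripper: [40, 40, 40, 40, 40]

```text
time_s: 2.6
position: [0.4327, -0.149, 0.2536]
ee_rot: [-2.486, 1.921, -0.001]
contact_force: [-0.0, -0.3, 1.0]
grip_width: 0.396
```

```bash
python3 -c "
from h import *
go((.593,.0705,.2,-.97))"
```

```text
t 2.6 p [ 0.4327 -0.149   0.2536] yaw -1.316 tilt [ 0.0007 -0.0004] F [-0.  -0.3  1. ] M [0.   0.   0.02] g 0.396 q6 0.82
  off [-17.21 -21.04   5.37] twist -0.3460120314524797 rows 6.0
```

Emit:
carry_out:
  offset:
    - [-3, -3.6, 0]
    - [-6, -7.2, 1]
    - [-9, -10.8, 2]
    - [-12, -14.4, 3]
    - [-15, -18, 4]
  twist: [-0.08, -0.16, -0.24, -0.32, -0.346]
  gripper: [50, 50, 50, 50, 50]

```text
time_s: 3.1
position: [0.5692, 0.0415, 0.213]
ee_rot: [-2.782, 1.46, -0.001]
contact_force: [0.6, -0.7, 0.2]
grip_width: 0.498
```

Run:
```python
from h import *
a=r.snapshot("top");cv2.imwrite("pics/t1.png",cv2.resize(a[130:250,180:330,::-1],None,fx=5,fy=5,interpolation=cv2.INTER_CUBIC))
a=r.snapshot("scene");cv2.imwrite("pics/s1.png",cv2.resize(a[120:260,180:340,::-1],None,fx=4,fy=4,interpolation=cv2.INTER_CUBIC))
go((.593,.0705,.2,-.97),(.593,.0705,.106,-.97))
```

```text
t 3.2 p [0.5697 0.0436 0.2112] yaw -0.965 tilt [-0.0023  0.0013] F [-0.5 -0.7 -0.2] M [ 0.02  0.04 -0.02] g 0.499 q6 0.91
  off [-0.88 -3.45  1.12] twist 0.004817802683692474 rows 1.0
  off [-0.86 -3.46 10.52] twist 0.004817802683692474 rows 3.0
```

View pics/s1.png

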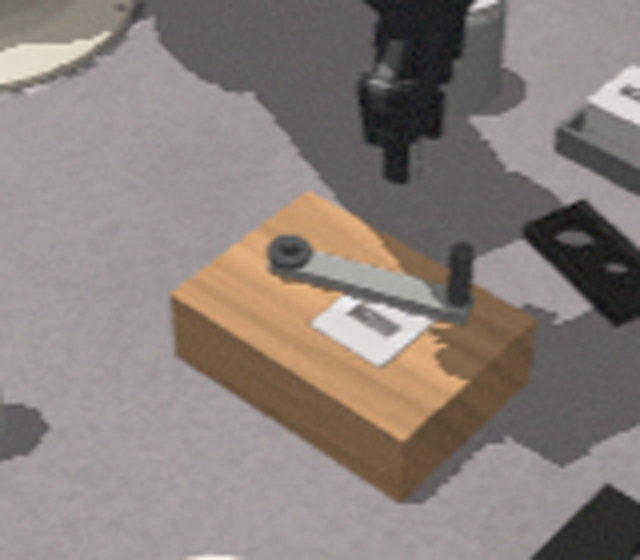

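The gripper hangs above the mould with its fingertips at (397,180) in the crop. The knob is at (461,250) and still untouched. I'll go over it and down.

Emit:
carry_out:
  offset:
    - [-0.9, -3.5, 1]
    - [-0.9, -3.5, 4]
    - [-0.9, -3.5, 7]
    - [-0.9, -3.5, 9.5]
    - [-0.9, -3.5, 10.3]
  twist: [0, 0, 0, 0, 0]
  gripper: [50, 50, 50, 50, 50]

```text
time_s: 3.7
position: [0.591, 0.0665, 0.1079]
ee_rot: [2.778, -1.464, -0.005]
contact_force: [-0.2, -0.0, 0.5]
grip_width: 0.501
```

Emit:
carry_out:
  offset:
    - [0, 0, 0]
    - [0, 0, 0]
    - [0, 0, 0]
    - [0, 0, 0]
  twist: [0, 0, 0, 0]
  gripper: [15, 15, 15, 15]
  squeeze: 30

```text
time_s: 4.1
position: [0.5926, 0.0666, 0.1116]
ee_rot: [-2.779, 1.464, -0.003]
contact_force: [-1.4, -1.8, 5.8]
grip_width: 0.175
```

Run:
```python
from h import *
a=r.snapshot("scene");cv2.imwrite("pics/s2.png",cv2.resize(a[120:260,180:340,::-1],None,fx=4,fy=4,interpolation=cv2.INTER_CUBIC))
go()
```

```text
t 4.15 p [0.5926 0.0666 0.1116] yaw -0.97 tilt [ 0.0018 -0.0002] F [-1.7 -1.7  7. ] M [-0.26  0.35 -0.03] g 0.176 q6 0.95
```

View pics/s2.png

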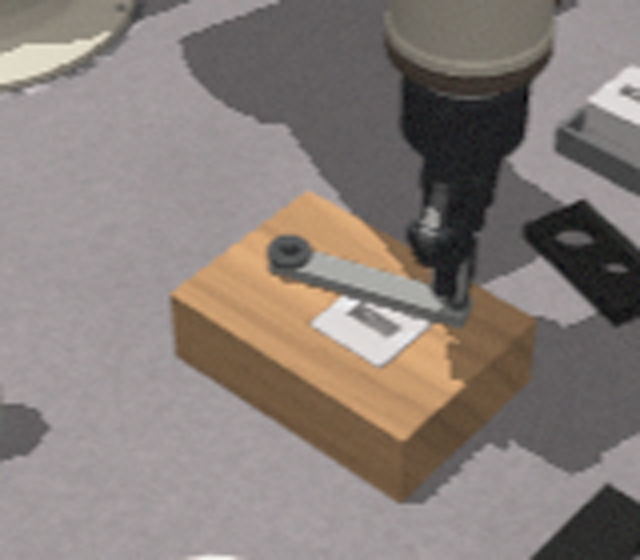

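Run:
```python
from h import *
P=np.array([.495,.0047]); o=r.observe(); R=Ro.from_rotvec(o['ee_rot']).as_matrix()
v=o['position'][:2]-P
for k in range(1,6):
    a=.12*k; c,s=np.cos(a),np.sin(a); d=np.array([[c,-s],[s,c]])@v-v
    print(k,np.round(R.T@np.r_[d,0]*100,2),-a)
```

```text
1 [-1.39  0.03 -0.  ] -0.12
2 [-2.76  0.23 -0.  ] -0.24
3 [-4.1   0.6  -0.01] -0.36
4 [-5.38  1.12 -0.01] -0.48
5 [-6.59  1.79 -0.01] -0.6
```

Emit:
carry_out:
  offset:
    - [-1.4, 0.05, 0]
    - [-2.75, 0.25, 0]
    - [-4.1, 0.6, 0]
    - [-5.4, 1.1, 0]
    - [-6.6, 1.8, 0]
  twist: [-0.12, -0.24, -0.36, -0.48, -0.6]
  gripper: [15, 15, 15, 15, 15]

```text
time_s: 4.65
position: [0.5402, 0.1112, 0.1116]
ee_rot: [-3.089, 0.57, -0.003]
contact_force: [-2.3, -3.8, 8.3]
grip_width: 0.174
```

Run:
```python
from h import *
go()
P=np.array([.495,.0047]);v=r.observe()['position'][:2]-P;print(np.hypot(*v),np.arctan2(v[1],v[0]))
```

```text
t 4.65 p [0.5402 0.1112 0.1116] yaw -0.365 tilt [ 0.0022 -0.0001] F [-2.3 -3.8  8.3] M [-0.69  0.28 -0.12] g 0.174 q6 0.43
0.11572451122926507 1.169263752370072
```

Emit:
carry_out:
  offset:
    - [-1.4, 0.05, 0]
    - [-2.75, 0.25, 0]
    - [-4.1, 0.6, 0]
    - [-5.4, 1.1, 0]
    - [-5.9, 1.4, 0]
  twist: [-0.12, -0.24, -0.36, -0.48, -0.53]
  gripper: [15, 15, 15, 15, 15]

```text
time_s: 5.15
position: [0.4797, 0.1197, 0.1117]
ee_rot: [-3.13, -0.259, -0.004]
contact_force: [0.1, 4.9, 4.3]
grip_width: 0.173
```

Emit:
carry_out:
  offset:
    - [0, 0, 0]
    - [0, 0, 0]
    - [0, 0, 0]
    - [0, 0, -3]
    - [0, 0, -7]
  twist: [0, 0, 0, 0, 0]
  gripper: [50, 50, 50, 50, 50]

```text
time_s: 5.65
position: [0.4793, 0.1192, 0.1796]
ee_rot: [-3.132, -0.249, 0.006]
contact_force: [1.4, 0.5, 0.6]
grip_width: 0.503
```

Run:
```python
from h import *
go((.45,-.15,.25,1.2))
```

```text
t 5.65 p [0.4793 0.1192 0.1796] yaw 0.159 tilt [-0.0039 -0.0003] F [1.4 0.5 0.6] M [ 0.01 -0.   -0.02] g 0.503 q6 -0.07
  off [-7.17 26.11 -7.02] twist -1.041220968482575 rows 6.0
```

Emit:
carry_out:
  offset:
    - [-0.7, 4.8, -2]
    - [-1.4, 9.6, -4]
    - [-2.1, 14.4, -5]
    - [-2.8, 19.2, -5]
    - [-3.6, 24, -5]
  twist: [-0.15, -0.3, -0.45, -0.6, -0.75]
  gripper: [60, 60, 60, 60, 60]

```text
time_s: 6.15
position: [0.4833, -0.0863, 0.2295]
ee_rot: [2.893, 1.223, 0.001]
contact_force: [1.0, 0.4, -0.7]
grip_width: 0.601
```

Run:
```python
from h import *
go((.485,-.383,.23,1.93))
```

```text
t 6.15 p [ 0.4833 -0.0863  0.2295] yaw 0.8 tilt [ 0.0009 -0.0002] F [ 1.   0.4 -0.7] M [-0.01  0.01  0.02] g 0.601 q6 -1.13
  off [-21.16  20.8   -0.04] twist -1.1303760952607895 rows 6.0
```

Emit:
carry_out:
  offset:
    - [-3.8, 3, 0]
    - [-7.6, 6, 0]
    - [-11.4, 9, 0]
    - [-15, 12, 0]
    - [-18.5, 15, 0]
  twist: [-0.15, -0.3, -0.45, -0.6, -0.75]
  gripper: [60, 60, 60, 60, 60]

```text
time_s: 6.65
position: [0.462, -0.3052, 0.2289]
ee_rot: [-2.337, -2.099, -0.0]
contact_force: [0.7, 0.1, -0.2]
grip_width: 0.605
```

Run:
```python
from h import *
a=r.snapshot("top");cv2.imwrite("pics/t3.png",a[:,:,::-1]);cv2.imwrite("pics/t3m.png",cv2.resize(a[140:230,200:300,::-1],None,fx=7,fy=7,interpolation=cv2.INTER_CUBIC))
a=r.snapshot("scene");cv2.imwrite("pics/s3.png",a[:,:,::-1]);cv2.imwrite("pics/s3m.png",cv2.resize(a[160:245,215:320,::-1],None,fx=7,fy=7,interpolation=cv2.INTER_CUBIC))
cv2.imwrite("pics/s3r.png",cv2.resize(a[160:300,60:200,::-1],None,fx=4,fy=4,interpolation=cv2.INTER_CUBIC))
for c in ("top","scene"):
  for l in ("slot","plug"):
    print(c,l,[(np.round(w(c,x['location']),4).tolist(),round(x['confidence'],2)) for x in r.pinpoint(l,c)[:2]])
go((.485,-.383,.23,1.93))
```

```text
top slot [([0.5667, 0.022, 0.0593], 0.69), ([0.7828, 0.0476, 0.0025], 0.55)]
top plug [([0.5669, 0.0236, 0.015], 0.82)]
scene slot [([0.5688, 0.0223, 0.0619], 0.83)]
scene plug [([0.5671, 0.0268, 0.0139], 0.61), ([0.5477, 0.0243, 0.0011], 0.3)]
t 6.95 p [ 0.4625 -0.3027  0.2288] yaw 1.458 tilt [-0.0002  0.0005] F [-0.   0.1  0.5] M [-0.01 -0.   -0.03] g 0.6 q6 -2.18
  off [-7.73  3.14 -0.13] twist -0.4722288467231488 rows 2.0
```

View pics/t3m.png

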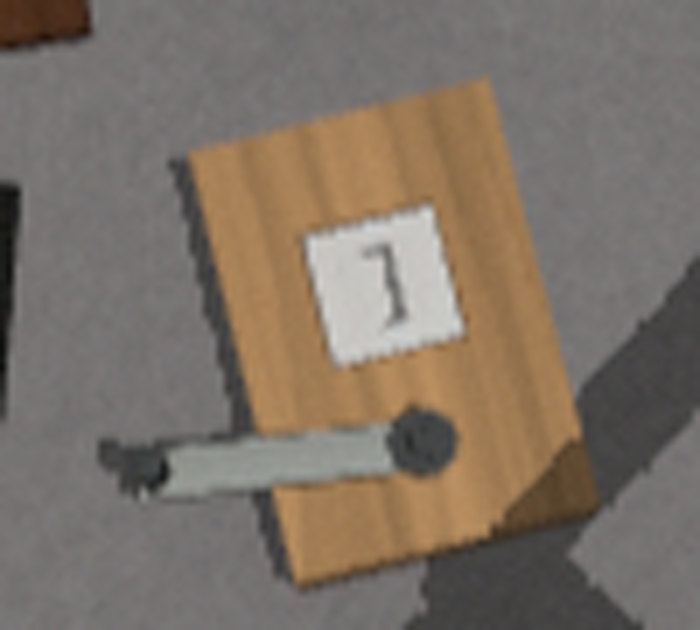

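View pics/s3m.png

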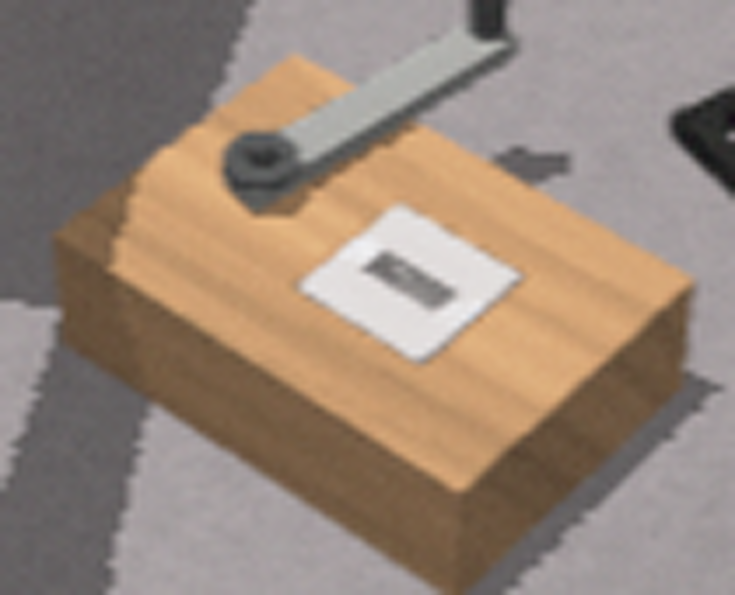

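View pics/s3r.png

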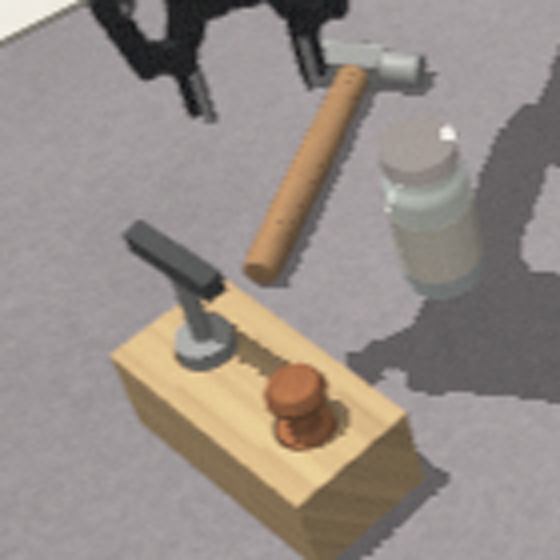

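Run:
```python
from h import *
def pts(uv,k,x0,y0): return (np.array(uv,float)+.5)/k-.5+[x0,y0]
def yaw(a,b): d=b-a; return round(np.arctan2(d[1],d[0]),3), round(np.hypot(d[0],d[1]),4)
P=atz("top",pts([(305,238),(432,205),(467,332),(338,367)],7,200,140),.06); print(P.mean(0),yaw(P[3],P[0]),yaw(P[2],P[1]),yaw(P[1],P[0]),yaw(P[2],P[3]))
P=atz("scene",pts([(299,287),(400,204),(523,275),(418,362)],7,215,160),.06); print(P.mean(0),yaw(P[0],P[3]),yaw(P[1],P[2]),yaw(P[0],P[1]),yaw(P[3],P[2]))
P=atz("scene",pts([(409,279)],7,215,160),.06);print(P)
P=atz("top",pts([(388,285)],7,200,140),.06);print(P)
P=atz("top",pts([(422,440)],7,200,140),.08);K=atz("top",pts([(145,466)],7,200,140),.119);print(P,K,yaw(P[0],K[0]))
```

```text
[0.56554171 0.02328829 0.06      ] (np.float64(0.266), np.float64(0.0603)) (np.float64(0.279), np.float64(0.0597)) (np.float64(1.844), np.float64(0.059)) (np.float64(1.853), np.float64(0.0598))
[0.56758748 0.02456091 0.06      ] (np.float64(0.254), np.float64(0.0584)) (np.float64(0.272), np.float64(0.0598)) (np.float64(1.842), np.float64(0.0594)) (np.float64(1.818), np.float64(0.0604))
[[0.56655382 0.02485229 0.06      ]]
[[0.56570342 0.02217437 0.06      ]]
[[0.49390104 0.00603257 0.08      ]] [[0.47663095 0.12420621 0.119     ]] (np.float64(1.716), np.float64(0.1194))
```

Emit:
carry_out:
  offset:
    - [-4, 1.5, 0]
    - [-7.7, 3.1, 0]
    - [-7.7, 3.1, 0]
    - [-7.7, 3.1, 0]
    - [-7.7, 3.1, 0]
  twist: [-0.15, -0.3, -0.43, -0.46, -0.47]
  gripper: [60, 60, 60, 60, 60]

```text
time_s: 7.45
position: [0.4851, -0.3822, 0.229]
ee_rot: [-1.789, -2.583, -0.0]
contact_force: [1.0, 1.3, 0.6]
grip_width: 0.6
```

Run:
```python
from h import *
a=r.snapshot("top");cv2.imwrite("pics/t4.png",cv2.resize(a[160:230,350:410,::-1],None,fx=8,fy=8,interpolation=cv2.INTER_CUBIC))
a=r.snapshot("scene");cv2.imwrite("pics/s4.png",cv2.resize(a[180:300,60:180,::-1],None,fx=5,fy=5,interpolation=cv2.INTER_CUBIC))
go((.485,-.383,.143,1.93))
```

```text
t 7.55 p [ 0.485  -0.3823  0.2292] yaw 1.929 tilt [ 0.0003 -0.0001] F [ 0.4 -0.  -0.3] M [-0.04 -0.   -0.04] g 0.602 q6 -2.72
  off [-0.07 -0.03  8.62] twist -0.0008376102935270247 rows 2.0
```

View pics/s4.png

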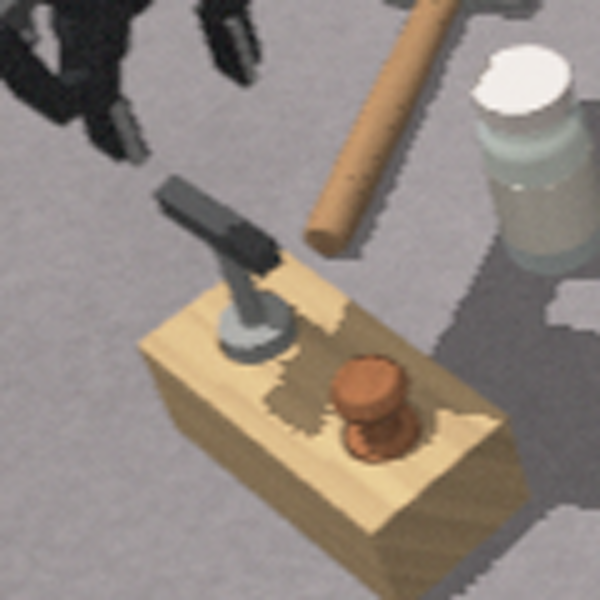

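Emit:
carry_out:
  offset:
    - [0, 0, 4]
    - [0, 0, 7]
    - [0, 0, 8.5]
    - [0, 0, 8.5]
    - [0, 0, 8.5]
  twist: [0, 0, 0, 0, 0]
  gripper: [60, 60, 60, 60, 60]

```text
time_s: 8.05
position: [0.485, -0.3833, 0.1453]
ee_rot: [1.789, 2.581, -0.0]
contact_force: [-0.6, -0.3, 0.1]
grip_width: 0.599
```

Emit:
carry_out:
  offset:
    - [0, 0, 0]
    - [0, 0, 0]
    - [0, 0, 0]
    - [0, 0, 0]
    - [0, 0, 0]
  twist: [0, 0, 0, 0, 0]
  gripper: [5, 5, 5, 5, 5]
  squeeze: 80

```text
time_s: 8.55
position: [0.485, -0.3837, 0.1452]
ee_rot: [1.789, 2.58, -0.001]
contact_force: [-0.2, -0.6, 6.5]
grip_width: 0.143
```

Run:
```python
from h import *
a=r.snapshot("scene");cv2.imwrite("pics/s5.png",cv2.resize(a[180:300,60:180,::-1],None,fx=5,fy=5,interpolation=cv2.INTER_CUBIC))
go()
```

```text
t 8.6 p [ 0.485  -0.3836  0.1452] yaw 1.929 tilt [ 0.0015 -0.0015] F [ 0.7 -0.3  6.9] M [-0.07 -0.02 -0.01] g 0.148 q6 -2.72
```

View pics/s5.png

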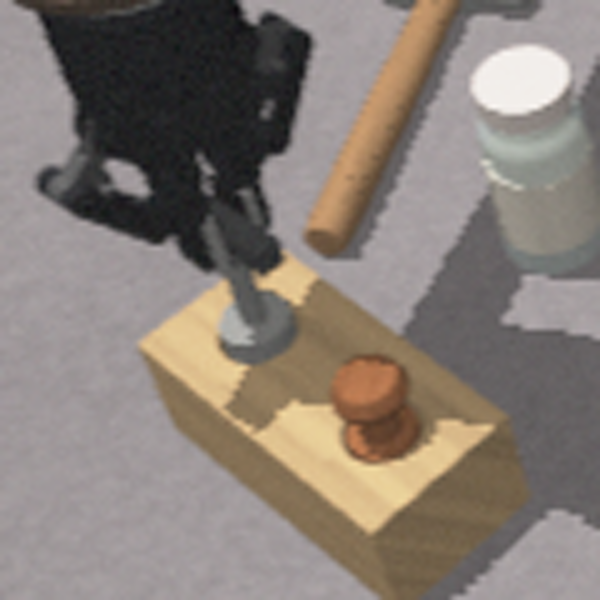

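The handle is gripped: the opening is about 13 mm on a 14 mm bar, and the picture shows the shaft between the fingers. Now I'll lift it straight up.

Emit:
carry_out:
  offset:
    - [0, 0, -0.5]
    - [0, 0, -2]
    - [0, 0, -4.5]
    - [0, 0, -8]
    - [0, 0, -12.5]
  twist: [0, 0, 0, 0, 0]
  gripper: [5, 5, 5, 5, 5]

```text
time_s: 9.1
position: [0.4841, -0.3827, 0.2701]
ee_rot: [-1.788, -2.58, -0.001]
contact_force: [0.2, -0.3, -2.7]
grip_width: 0.146
```

Emit:
carry_out:
  offset:
    - [0, 0, 0]
    - [0, 0, 0]
    - [0, 0, 0]
  twist: [0, 0, 0]
  gripper: [5, 5, 5]

```text
time_s: 9.4
position: [0.4843, -0.3829, 0.2681]
ee_rot: [-1.789, -2.581, -0.001]
contact_force: [-0.3, -0.5, -3.1]
grip_width: 0.145
```

Run:
```python
from h import *
a=r.snapshot("scene");cv2.imwrite("pics/s6.png",cv2.resize(a[140:300,50:210,::-1],None,fx=4,fy=4,interpolation=cv2.INTER_CUBIC))
a=r.snapshot("top");cv2.imwrite("pics/t6.png",cv2.resize(a[140:240,340:440,::-1],None,fx=6,fy=6,interpolation=cv2.INTER_CUBIC))
go((.566,.024,.26,1.835))
for c in("top","scene"):
    print(c,[(np.round(w(c,x['location']),4).tolist(),round(x['confidence'],2)) for x in r.pinpoint("puller",c)[:2]])
```

```text
t 9.5 p [ 0.4843 -0.3829  0.2677] yaw 1.929 tilt [-0.0015  0.0017] F [ 0.4  0.1 -2.7] M [-0.03 -0.01 -0.04] g 0.149 q6 -2.72
  off [35.23 21.93  0.82] twist 0.09438645888011044 rows 9.0
top [([0.4793, -0.3845, 0.1405], 0.42)]
scene [([0.4845, -0.3808, 0.1361], 0.71), ([0.7865, 0.0428, 0.0035], 0.16)]
```

View pics/s6.png

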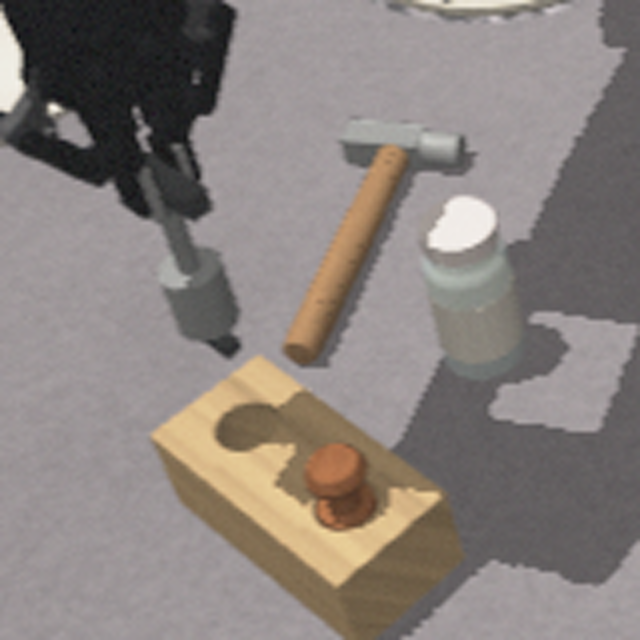

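View pics/t6.png

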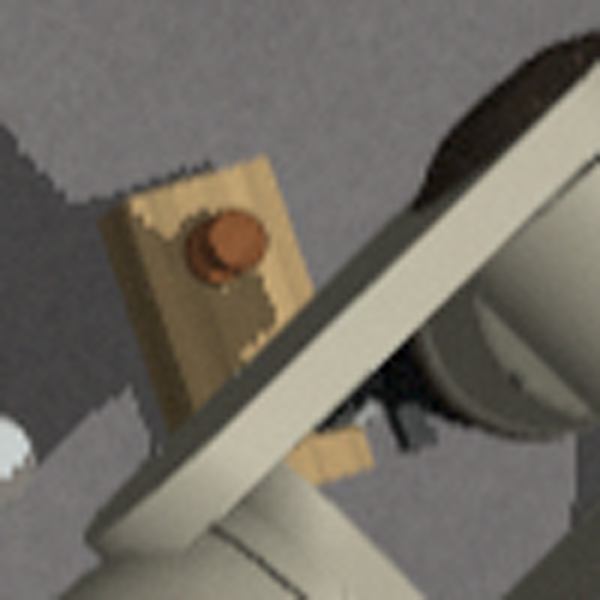

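Emit:
carry_out:
  offset:
    - [3, 1.9, 0]
    - [7, 4.4, 0]
    - [11, 6.9, 0]
    - [15, 9.4, 0]
    - [19, 11.9, 0]
  twist: [0.02, 0.04, 0.06, 0.08, 0.092]
  gripper: [5, 5, 5, 5, 5]

```text
time_s: 10.1
position: [0.5292, -0.1617, 0.2686]
ee_rot: [-1.907, -2.495, 0.0]
contact_force: [2.0, 0.4, -1.5]
grip_width: 0.147
```

Emit:
carry_out:
  offset:
    - [4, 2.1, 0]
    - [8, 4.2, 0]
    - [12, 6.3, 0]
    - [15, 7.8, 0]
    - [16.5, 8.6, 0.5]
  twist: [0, 0, 0, 0, 0]
  gripper: [5, 5, 5, 5, 5]

```text
time_s: 10.6
position: [0.569, 0.0211, 0.264]
ee_rot: [-1.904, -2.499, -0.001]
contact_force: [-0.1, -0.5, -1.9]
grip_width: 0.144
```

Run:
```python
from h import *
go((.5665,.024,.22,1.837))
```

```text
t 10.6 p [0.569  0.0211 0.264 ] yaw 1.84 tilt [0.0003 0.0006] F [-0.1 -0.5 -1.9] M [-0.07 -0.03 -0.04] g 0.144 q6 -1.94
  off [ 0.34 -0.17  4.4 ] twist 0.0026349597475063824 rows 1.0
```

Emit:
carry_out:
  offset:
    - [0.3, -0.2, 2]
    - [0.3, -0.2, 4.4]
    - [0.3, -0.2, 4.4]
    - [0.3, -0.2, 4.4]
  twist: [0, 0, 0, 0]
  gripper: [5, 5, 5, 5]

```text
time_s: 11.0
position: [0.566, 0.0206, 0.2202]
ee_rot: [-1.906, -2.496, 0.0]
contact_force: [-0.4, -0.1, -1.4]
grip_width: 0.146
```

Run:
```python
from h import *
a=r.snapshot("scene");cv2.imwrite("pics/s7full.png",a[:,:,::-1]);cv2.imwrite("pics/s7.png",cv2.resize(a[130:245,215:320,::-1],None,fx=7,fy=7,interpolation=cv2.INTER_CUBIC)[:590])
b=r.snapshot("top");cv2.imwrite("pics/t7.png",cv2.resize(b[140:230,200:300,::-1],None,fx=6,fy=6,interpolation=cv2.INTER_CUBIC))
go()
o=r.observe();p=o['position'];R=Ro.from_rotvec(o['ee_rot']).as_matrix()
# overlay predicted puller (handle along tool y)
img=cv2.resize(a[130:245,215:320,::-1],None,fx=7,fy=7,interpolation=cv2.INTER_CUBIC)
h=R[:,1];n=R[:,0];f=p-[0,0,.1302]
def circ(rad,z): return np.array([f+[rad*np.cos(t),rad*np.sin(t),z] for t in np.linspace(0,6.28,40)])
def box(L,W,z): return np.array([f+h*sx*L/2+n*sy*W/2+[0,0,z] for sx,sy in((1,1),(1,-1),(-1,-1),(-1,1))])
for X in(circ(.017,.018),circ(.017,.06),box(.032,.010,0),box(.032,.01,.008),box(.07,.014,.117),box(.07,.014,.133)):
    uv=((proj("scene",X)-[215,130]+.5)*7-.5)
    cv2.polylines(img,[np.round(uv).astype(int)],True,(0,0,255),1)
cv2.imwrite("pics/s7o.png",img[:590])
```

```text
t 11.1 p [0.5665 0.0205 0.2213] yaw 1.837 tilt [ 0.0014 -0.    ] F [ 0.8 -0.1 -2. ] M [-0.02 -0.01  0.02] g 0.148 q6 -1.94
```

View pics/s7.png

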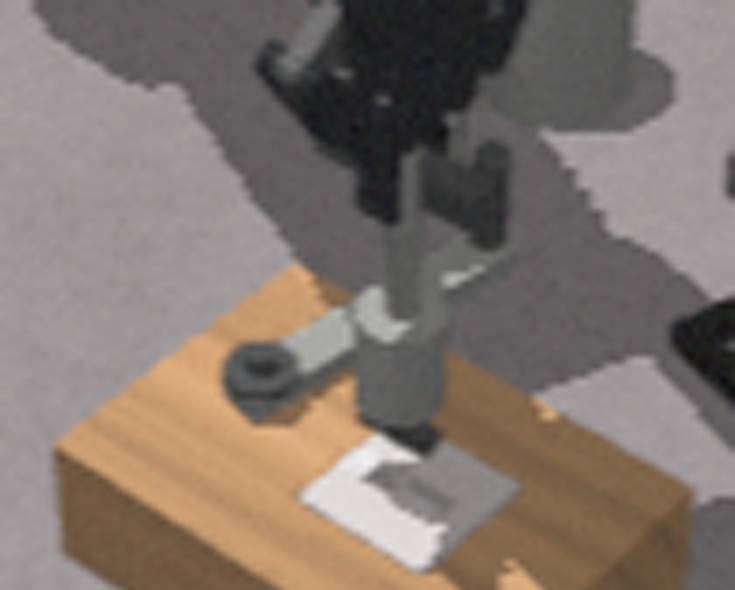

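View pics/s7o.png

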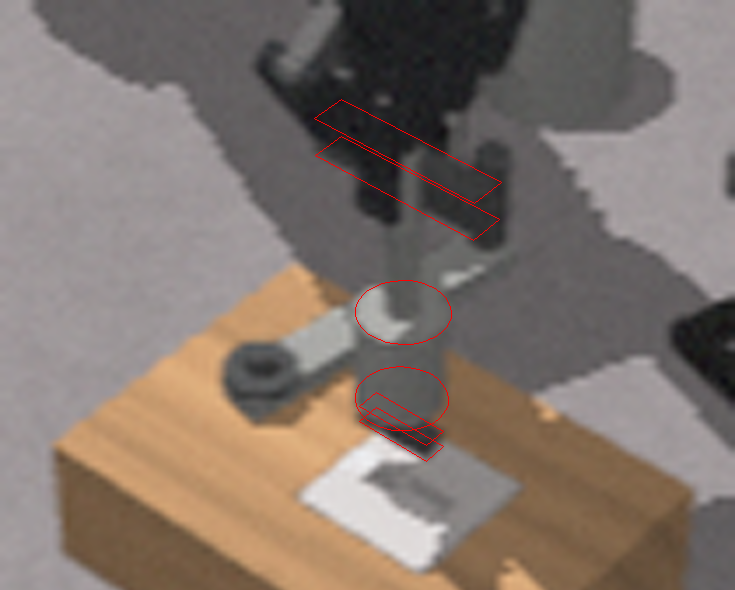

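View pics/t7.png

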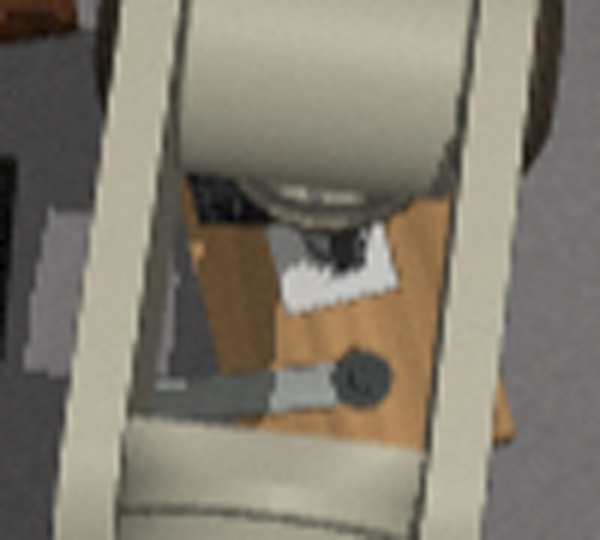

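Run:
```python
from h import *
from scipy.optimize import least_squares
for n,f in(("top","pics/t3.png"),("scene","pics/s3.png")):
    im=cv2.imread(f).astype(float)
    sat=(im[:,:,2]-im[:,:,0])  # R-B: wood high, plug low
    c0=proj(n,[.567,.0238,.06])[0]; x0,y0=np.round(c0).astype(int)
    def model(p):
        c,s=np.cos(p[2]),np.sin(p[2])
        X=np.array([[p[0]+c*a-s*b,p[1]+s*a+c*b,.06] for a,b in((.03,.03),(-.03,.03),(-.03,-.03),(.03,-.03))])
        uv=proj(n,X)
        K=16;W=28
        m=np.zeros((W*K,W*K),np.float32)
        q=(uv-[x0-W//2,y0-W//2]+.5)*K-.5
        cv2.fillConvexPoly(m,np.round(q*16).astype(np.int32),1.0,shift=4)
        return cv2.resize(m,(W,W),interpolation=cv2.INTER_AREA)
    W=28;patch=sat[y0-14:y0+14,x0-14:x0+14]
    def res(p):
        m=model(p); A=np.c_[m.ravel(),1-m.ravel()]
        # restrict to neighbourhood
        M=wt.ravel()>0
        co=np.linalg.lstsq(A[M],patch.ravel()[M],rcond=None)[0]
        return (A[M]@co-patch.ravel()[M])
    wt=cv2.dilate(model([.567,.0238,.27]),np.ones((5,5)))
    best=None
    for it in range(3):
      from scipy.optimize import minimize
      s=minimize(lambda p:(res([p[0]/1000,p[1]/1000,p[2]/100])**2).sum(),[567,23.8,27],method='Nelder-Mead',options=dict(initial_simplex=[[567,23.8,27],[570,23.8,27],[567,26.8,27],[567,23.8,31]]))
    print(n,s.x,s.fun)
```

```text
top [565.46428031  24.41050549  26.36633946] 33554.9664168952
scene [567.79613336  24.14790453  26.86303103] 35836.49875155729
```

Emit:
carry_out:
  offset:
    - [0.37, 0.1, 1.2]
    - [0.37, 0.1, 2.3]
    - [0.37, 0.1, 2.5]
    - [0.37, 0.1, 2.5]
  twist: [0, 0, 0, 0]
  gripper: [5, 5, 5, 5]

```text
time_s: 11.5
position: [0.5658, 0.0245, 0.1943]
ee_rot: [-1.906, -2.496, 0.001]
contact_force: [0.2, 0.0, -2.6]
grip_width: 0.146
```

```bash
cat > ov.py <<'E'
from h import *
import sys
def ov(name,dz=.1302,along=0):
    a=r.snapshot("scene")
    o=r.observe();p=o['position'];R=Ro.from_rotvec(o['ee_rot']).as_matrix()
    base=cv2.resize(a[140:225,235:320,::-1],None,fx=7,fy=7,interpolation=cv2.INTER_CUBIC)
    img=base.copy()
    h=R[:,1];n=R[:,0];f=p-[0,0,dz]+h*along
    def circ(rad,z): return np.array([f+[rad*np.cos(t),rad*np.sin(t),z] for t in np.linspace(0,6.28,40)])
    def box(L,W,z): return np.array([f+h*sx*L/2+n*sy*W/2+[0,0,z] for sx,sy in((1,1),(1,-1),(-1,-1),(-1,1))])
    for X in(circ(.017,.018),circ(.017,.06),box(.032,.010,0),box(.032,.01,.008),box(.07,.014,.117),box(.07,.014,.133)):
        uv=((proj("scene",X)-[235,140]+.5)*7-.5)
        cv2.polylines(img,[np.round(uv).astype(int)],True,(0,0,255),1)
    cv2.imwrite(name,np.hstack([base[:,:],img])[:595,:1190][:, :])
    cv2.imwrite(name,cv2.resize(cv2.imread(name),(800,400),interpolation=cv2.INTER_AREA))
    go()
ov(sys.argv[1])
E
python3 ov.py pics/s8.png
```

```text
t 11.55 p [0.566  0.0245 0.1949] yaw 1.837 tilt [-0.0003  0.0001] F [ 0.3 -0.6 -1.1] M [ 0.01 -0.03 -0.04] g 0.147 q6 -1.93
```

View pics/s8.png

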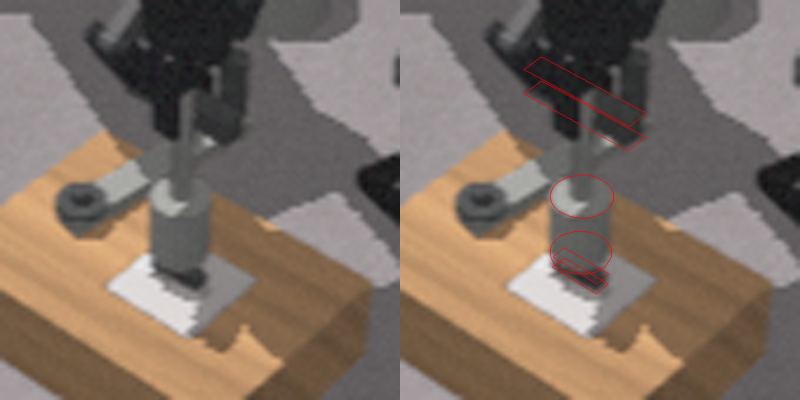

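Emit:
carry_out:
  offset:
    - [0, 0, 0.3]
    - [0, 0, 0.6]
    - [0, 0, 0.8]
    - [0, 0, 0.9]
  twist: [0, 0, 0, 0]
  gripper: [5, 5, 5, 5]

```text
time_s: 11.95
position: [0.5661, 0.0245, 0.1858]
ee_rot: [-1.906, -2.497, -0.0]
contact_force: [0.5, 0.5, -1.6]
grip_width: 0.15
```

```bash
python3 ov.py pics/s9.png
```

```text
t 12.0 p [0.566  0.0245 0.1857] yaw 1.837 tilt [-0.0002  0.0001] F [-0.1  0.5 -2. ] M [ 0.01 -0.15  0.01] g 0.146 q6 -1.93
```

View pics/s9.png

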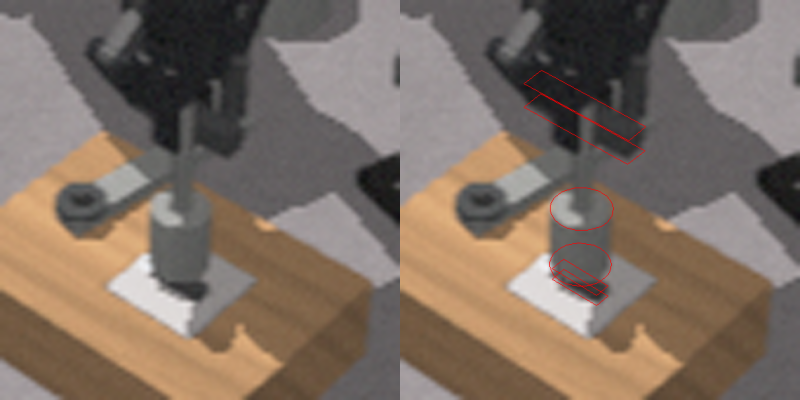

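Emit:
carry_out:
  offset:
    - [0, 0, 0.2]
    - [0, 0, 0.4]
    - [0, 0, 0.5]
    - [0, 0, 0.5]
  twist: [0, 0, 0, 0]
  gripper: [5, 5, 5, 5]

```text
time_s: 12.4
position: [0.566, 0.0245, 0.1808]
ee_rot: [-1.906, -2.497, 0.0]
contact_force: [0.9, 0.9, -1.5]
grip_width: 0.143
```

```bash
python3 -c "
from h import *
go()"
```

```text
t 12.4 p [0.566  0.0245 0.1808] yaw 1.837 tilt [-0.0002  0.0001] F [ 0.9  0.9 -1.5] M [ 0.06 -0.21 -0.03] g 0.143 q6 -1.93
```

Emit:
carry_out:
  offset:
    - [0, 0, 0.2]
    - [0, 0, 0.4]
    - [0, 0, 0.6]
    - [0, 0, 0.7]
    - [0, 0, 0.7]
  twist: [0, 0, 0, 0, 0]
  gripper: [5, 5, 5, 5, 5]

```text
time_s: 12.9
position: [0.566, 0.0245, 0.1737]
ee_rot: [-1.906, -2.497, 0.0]
contact_force: [1.0, -0.3, -2.3]
grip_width: 0.146
```

```bash
python3 ov.py pics/s10.png
```

```text
t 12.95 p [0.5661 0.0245 0.1739] yaw 1.837 tilt [-0.0001  0.0001] F [ 0.2  0.5 -2.6] M [ 0.05 -0.02 -0.04] g 0.145 q6 -1.93
```

View pics/s10.png

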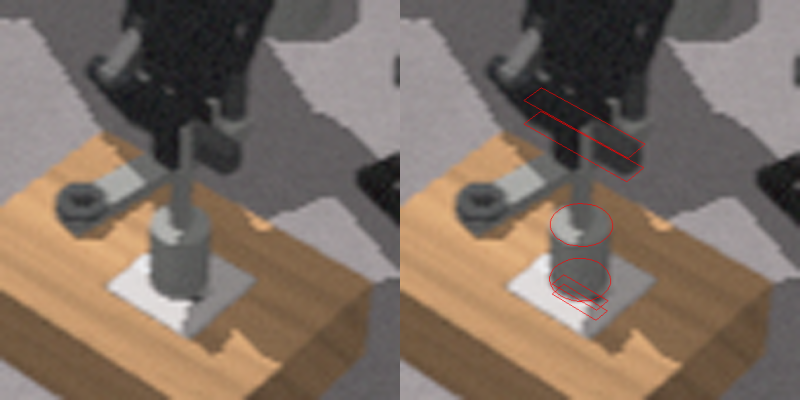

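The lugs are in the slot: at (200,297) they vanish into it, with no side force. I'll ease down until the barrel seats.

Emit:
carry_out:
  offset:
    - [0, 0, 0.1]
    - [0, 0, 0.2]
    - [0, 0, 0.2]
  twist: [0, 0, 0]
  gripper: [5, 5, 5]

```text
time_s: 13.25
position: [0.5662, 0.0245, 0.1723]
ee_rot: [1.906, 2.497, 0.0]
contact_force: [0.1, -0.2, 2.3]
grip_width: 0.149
```

Emit:
carry_out:
  offset:
    - [0, 0, 0.1]
    - [0, 0, 0.1]
  twist: [0, 0]
  gripper: [5, 5]

```text
time_s: 13.45
position: [0.5665, 0.0244, 0.1722]
ee_rot: [1.905, 2.496, 0.002]
contact_force: [-1.3, -0.5, 11.5]
grip_width: 0.144
```

Emit:
carry_out:
  offset:
    - [0, 0, -0.15]
    - [0, 0, -0.15]
    - [0, 0, -0.15]
    - [0, 0, -0.15]
    - [0, 0, -0.15]
  twist: [0, 0.1, 0.2, 0.3, 0.4]
  gripper: [5, 5, 5, 5, 5]

```text
time_s: 13.95
position: [0.5658, 0.0243, 0.1723]
ee_rot: [-2.369, -2.063, 0.001]
contact_force: [-1.3, -1.6, 0.2]
grip_width: 0.148
```

```bash
python3 -c "
from h import *
go()"
```

```text
t 13.95 p [0.5658 0.0243 0.1723] yaw 1.433 tilt [-0.0007 -0.0003] F [-1.3 -1.6  0.2] M [-0.41  0.37  0.06] g 0.148 q6 -1.53
```

Turning freely with low forces, so I'll continue.

Emit:
carry_out:
  offset:
    - [0, 0, 0]
    - [0, 0, 0]
    - [0, 0, 0]
    - [0, 0, 0]
    - [0, 0, 0]
  twist: [0.13, 0.26, 0.39, 0.52, 0.65]
  gripper: [5, 5, 5, 5, 5]

```text
time_s: 14.45
position: [0.5656, 0.0241, 0.1725]
ee_rot: [2.904, 1.197, -0.002]
contact_force: [-4.8, -3.5, 3.1]
grip_width: 0.141
```

```bash
python3 -c "
from h import *
go()"
```

```text
t 14.45 p [0.5656 0.0241 0.1725] yaw 0.782 tilt [-0.0012 -0.0009] F [-4.8 -3.5  3.1] M [-1.08  1.16  0.04] g 0.141 q6 -0.87
```

Emit:
carry_out:
  offset:
    - [-0.1, 0, 0]
    - [-0.12, 0, 0]
    - [-0.15, 0, 0]
    - [-0.15, 0, 0]
  twist: [0.1, 0.2, 0.35, 0.48]
  gripper: [5, 5, 5, 5]

```text
time_s: 14.85
position: [0.5646, 0.0231, 0.1724]
ee_rot: [3.106, 0.471, -0.002]
contact_force: [-1.7, -3.0, -0.2]
grip_width: 0.146
```

```bash
python3 -c "
from h import *
go()"
```

```text
t 14.85 p [0.5646 0.0231 0.1724] yaw 0.301 tilt [-0.001  -0.0006] F [-1.7 -3.  -0.2] M [-0.74  0.56  0.06] g 0.146 q6 -0.4
```

Emit:
carry_out:
  offset:
    - [0, 0.05, 0]
    - [0, 0.05, 0]
    - [0, 0.05, 0]
  twist: [0.05, 0.1, 0.1]
  gripper: [5, 5, 5]

```text
time_s: 15.15
position: [0.5651, 0.0228, 0.1723]
ee_rot: [3.125, 0.324, -0.001]
contact_force: [0.6, -1.7, -0.4]
grip_width: 0.15
```

```bash
python3 -c "
from h import *
go()"
```

```text
t 15.15 p [0.5651 0.0228 0.1723] yaw 0.206 tilt [-0.0004 -0.0003] F [ 0.6 -1.7 -0.4] M [-0.5   0.13  0.02] g 0.15 q6 -0.3
```

Emit:
carry_out:
  offset:
    - [0, 0.05, 0]
    - [0, 0.05, 0]
    - [0, 0.05, 0]
  twist: [0.04, 0.08, 0.08]
  gripper: [5, 5, 5]

```text
time_s: 15.45
position: [0.5653, 0.0225, 0.1723]
ee_rot: [-3.135, -0.201, 0.0]
contact_force: [0.0, -0.5, -2.8]
grip_width: 0.145
```

```bash
python3 -c "
from h import *
go()"
```

```text
t 15.45 p [0.5653 0.0225 0.1723] yaw 0.128 tilt [-0.0001  0.0002] F [ 0.  -0.5 -2.8] M [-0.18 -0.25 -0.02] g 0.145 q6 -0.22
```

Emit:
carry_out:
  offset:
    - [0, 0.02, 0]
    - [0, 0.02, 0]
    - [0, 0.02, 0]
  twist: [0.04, 0.06, 0.06]
  gripper: [5, 5, 5]

```text
time_s: 15.75
position: [0.5654, 0.0223, 0.1724]
ee_rot: [-3.14, -0.108, -0.0]
contact_force: [3.0, -0.5, -3.5]
grip_width: 0.151
```

```bash
python3 ov.py pics/s11.png
```

```text
t 15.8 p [0.5654 0.0223 0.1724] yaw 0.069 tilt [0.0002 0.0001] F [ 1.6 -0.6 -2.6] M [-0.11 -0.64  0.03] g 0.144 q6 -0.17
```

View pics/s11.png

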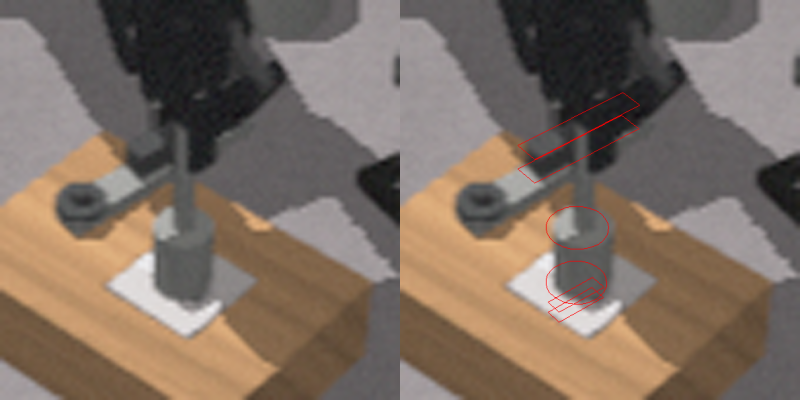

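Emit:
carry_out:
  offset:
    - [0, 0.02, 0]
    - [0, 0.02, 0]
    - [0, 0.02, 0]
  twist: [0.03, 0.05, 0.05]
  gripper: [5, 5, 5]

```text
time_s: 16.1
position: [0.5654, 0.0221, 0.1725]
ee_rot: [-3.141, -0.026, -0.0]
contact_force: [3.1, -1.2, -3.1]
grip_width: 0.149
```

```bash
python3 -c "
from h import *
go()"
```

```text
t 16.1 p [0.5654 0.0221 0.1725] yaw 0.017 tilt [0.0003 0.0001] F [ 3.1 -1.2 -3.1] M [-0.18 -1.03  0.07] g 0.149 q6 -0.11
```

Emit:
carry_out:
  offset:
    - [-0.1, 0, 0]
    - [-0.1, 0, 0]
    - [-0.1, 0, 0]
  twist: [0.0, 0.03, 0.05]
  gripper: [5, 5, 5]

```text
time_s: 16.4
position: [0.5645, 0.022, 0.1725]
ee_rot: [3.141, -0.052, 0.001]
contact_force: [4.4, -1.3, -4.7]
grip_width: 0.15
```

Run:
```python
from h import *
go()
a=r.snapshot("scene");cv2.imwrite("pics/s12.png",cv2.resize(a[140:225,235:320,::-1],None,fx=7,fy=7,interpolation=cv2.INTER_CUBIC))
```

```text
t 16.4 p [0.5645 0.022  0.1725] yaw -0.033 tilt [ 0.0007 -0.0001] F [ 4.4 -1.3 -4.7] M [-0.2  -1.46  0.64] g 0.15 q6 -0.06
```

View pics/s12.png

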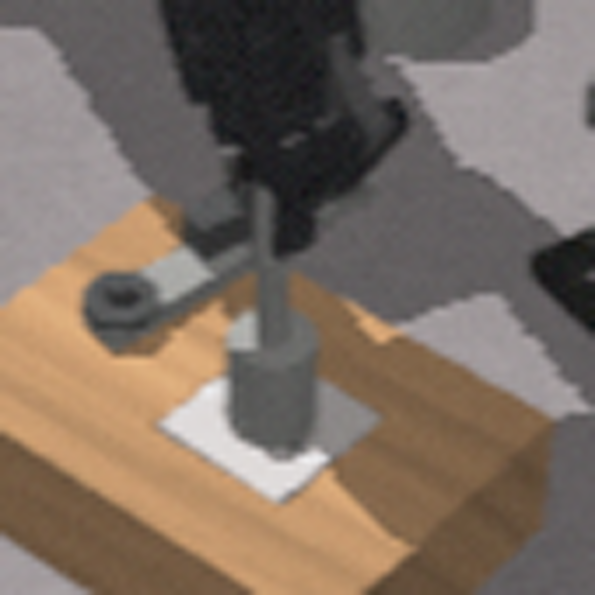

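Emit:
carry_out:
  offset:
    - [0.15, 0, 0]
    - [0.2, 0, 0]
    - [0.2, 0, 0]
  twist: [-0.02, -0.02, -0.02]
  gripper: [5, 5, 5]

```text
time_s: 16.75
position: [0.5662, 0.022, 0.1725]
ee_rot: [-3.141, 0.019, 0.001]
contact_force: [2.0, -1.3, -2.2]
grip_width: 0.146
```

Run:
```python
from h import *
go()
```

```text
t 16.75 p [0.5662 0.022  0.1725] yaw -0.012 tilt [-0.0003  0.0001] F [ 2.  -1.3 -2.2] M [-0.3  -0.57  0.26] g 0.146 q6 -0.08
```

Emit:
carry_out:
  offset:
    - [0.08, -0.05, 0]
    - [0.08, -0.05, -0.2]
    - [0.08, -0.05, -0.4]
    - [0.08, -0.05, -0.6]
    - [0.08, -0.05, -0.6]
  twist: [-0.015, -0.015, -0.015, -0.015, -0.015]
  gripper: [5, 5, 5, 5, 5]

```text
time_s: 17.25
position: [0.567, 0.0225, 0.1786]
ee_rot: [-3.141, -0.004, 0.0]
contact_force: [0.3, -1.2, -5.4]
grip_width: 0.15
```

Run:
```python
from h import *
go()
```

```text
t 17.25 p [0.567  0.0225 0.1786] yaw 0.002 tilt [-0.0002  0.0001] F [ 0.3 -1.2 -5.4] M [-0.34  0.02  0.19] g 0.15 q6 -0.1
```

Force has risen to −5.4 N, which matches the puller plus the plug, with little side load. I'll keep drawing it straight up.

Emit:
carry_out:
  offset:
    - [0, 0, -0.6]
    - [0, 0, -1.2]
    - [0, 0, -1.8]
    - [0, 0, -2.4]
    - [0, 0, -3]
  twist: [0, 0, 0, 0, 0]
  gripper: [5, 5, 5, 5, 5]

```text
time_s: 17.75
position: [0.5671, 0.0225, 0.2092]
ee_rot: [-3.141, -0.004, -0.0]
contact_force: [-0.7, 0.0, -7.1]
grip_width: 0.143
```

Run:
```python
from h import *
go()
a=r.snapshot("scene");cv2.imwrite("pics/s13.png",cv2.resize(a[130:225,235:320,::-1],None,fx=6,fy=6,interpolation=cv2.INTER_CUBIC))
```

```text
t 17.75 p [0.5671 0.0225 0.2092] yaw 0.002 tilt [0.0002 0.0001] F [-0.7  0.  -7.1] M [-0.19  0.02  0.12] g 0.143 q6 -0.1
```

View pics/s13.png

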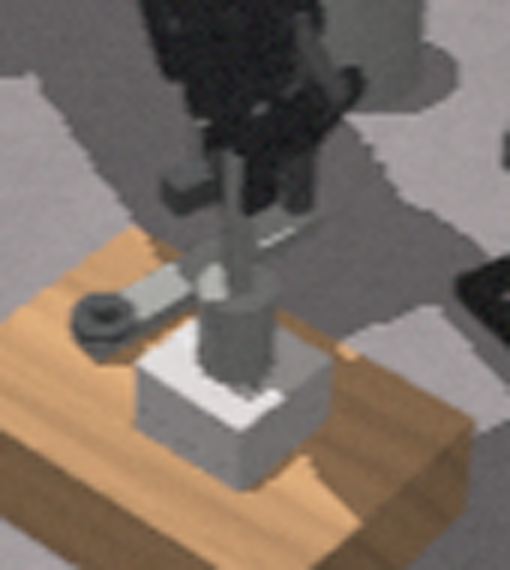

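Emit:
carry_out:
  offset:
    - [0, 0, -1]
    - [0, 0, -2.2]
    - [0, 0, -3.5]
    - [0, 0, -5]
    - [0, 0, -6.5]
  twist: [0, 0, 0, 0, 0]
  gripper: [5, 5, 5, 5, 5]

```text
time_s: 18.3
position: [0.5672, 0.0225, 0.2752]
ee_rot: [-3.141, -0.004, -0.001]
contact_force: [0.9, -0.3, -5.6]
grip_width: 0.147
```

Emit:
carry_out:
  offset:
    - [0, 0, 0]
    - [0, 0, 0]
  twist: [0, 0]
  gripper: [5, 5]

```text
time_s: 18.5
position: [0.5672, 0.0225, 0.2736]
ee_rot: [-3.142, -0.004, -0.001]
contact_force: [0.2, 0.4, -7.1]
grip_width: 0.147
```

Run:
```python
from h import *
go((.559,.355,.27,0))
a=r.snapshot("scene");cv2.imwrite("pics/s14f.png",a[:,:,::-1]);cv2.imwrite("pics/s14.png",cv2.resize(a[100:225,215:340,::-1],None,fx=4.8,fy=4.8,interpolation=cv2.INTER_CUBIC))
```

```text
t 18.5 p [0.5672 0.0225 0.2736] yaw 0.002 tilt [0.0004 0.0001] F [ 0.2  0.4 -7.1] M [-0.1   0.09 -0.03] g 0.147 q6 -0.1
  off [ -0.74 -33.25   0.36] twist 0.0024393167187510834 rows 7.0
```

View pics/s14.png

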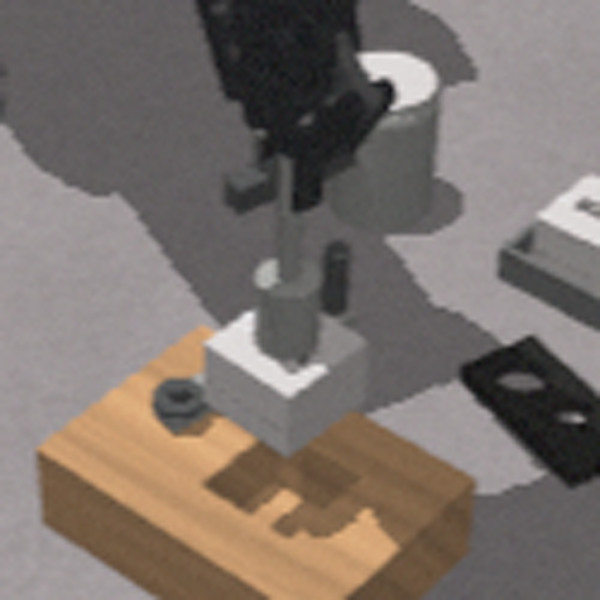

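Run:
```python
from h import *
def pts(uv,k,x0,y0): return (np.array(uv,float)+.5)/k-.5+[x0,y0]
uv=pts([(205,346),(291,398),(368,350)],4.8,215,100)
for z in(.158,.161):
    P=atz("scene",uv,z); a=P[1]-P[0];b=P[2]-P[1]
    print(P[[0,2]].mean(0),np.arctan2(a[1],a[0]),np.hypot(*a[:2]),np.arctan2(b[1],b[0])-np.pi/2,np.hypot(*b[:2]))
uv=pts([(204,398),(290,455),(366,405)],4.8,215,100)
P=atz("scene",uv,.115); a=P[1]-P[0];b=P[2]-P[1]
print(P[[0,2]].mean(0),np.arctan2(a[1],a[0]),np.hypot(*a[:2]),np.arctan2(b[1],b[0])-np.pi/2,np.hypot(*b[:2]))
```

```text
[0.56975315 0.02445914 0.158     ] 0.23807633558488245 0.058700953886369464 0.14023184801723776 0.05418565040779793
[0.57251753 0.02244546 0.161     ] 0.23807633558488425 0.05844898087554285 0.14023184801724065 0.053953059273022345
[0.56481254 0.02788505 0.115     ] 0.20698932959934213 0.0623587768994734 0.1528360228478869 0.055796433862300966
```

Emit:
carry_out:
  offset:
    - [0, -1.5, 0]
    - [-0.1, -4.5, 0]
    - [-0.2, -8.5, 0]
    - [-0.4, -12.5, 0]
    - [-0.5, -16.5, 0]
  twist: [0, 0, 0, 0, 0]
  gripper: [5, 5, 5, 5, 5]

```text
time_s: 19.05
position: [0.5611, 0.1895, 0.2728]
ee_rot: [-3.141, -0.004, 0.002]
contact_force: [0.9, 0.2, -5.4]
grip_width: 0.147
```

Emit:
carry_out:
  offset:
    - [-0.1, -4, 0]
    - [-0.2, -8, 0]
    - [-0.3, -12, 0]
    - [-0.4, -15, 0]
    - [-0.4, -16.6, 0]
  twist: [0, 0, 0, 0, 0]
  gripper: [5, 5, 5, 5, 5]

```text
time_s: 19.55
position: [0.5563, 0.3564, 0.2723]
ee_rot: [-3.142, -0.007, 0.003]
contact_force: [-0.2, -1.3, -5.8]
grip_width: 0.144
```

Emit:
carry_out:
  offset:
    - [0, 0, 1]
    - [0, 0, 3.5]
    - [0, 0, 6]
    - [0, 0, 6]
    - [0, 0, 6]
  twist: [0, 0, 0, 0, 0]
  gripper: [5, 5, 5, 5, 5]

```text
time_s: 20.05
position: [0.5573, 0.353, 0.2137]
ee_rot: [3.141, 0.003, -0.001]
contact_force: [0.3, 0.7, -5.3]
grip_width: 0.146
```

Run:
```python
from h import *
go((.558,.354,.21))
a=r.snapshot("scene");cv2.imwrite("pics/s15f.png",a[:,:,::-1]);cv2.imwrite("pics/s15.png",cv2.resize(a[80:190,300:410,::-1],None,fx=5.4,fy=5.4,interpolation=cv2.INTER_CUBIC))
b=r.snapshot("top");cv2.imwrite("pics/t15.png",cv2.resize(b[140:240,100:200,::-1],None,fx=5.4,fy=5.4,interpolation=cv2.INTER_CUBIC))
```

```text
t 20.05 p [0.5573 0.353  0.2137] yaw 0.002 tilt [-0.0006 -0.0003] F [ 0.3  0.7 -5.3] M [ 0.02 -0.    0.06] g 0.146 q6 0.45
  off [ 0.07 -0.1   0.37] twist  rows 1.0
```

View pics/s15.png

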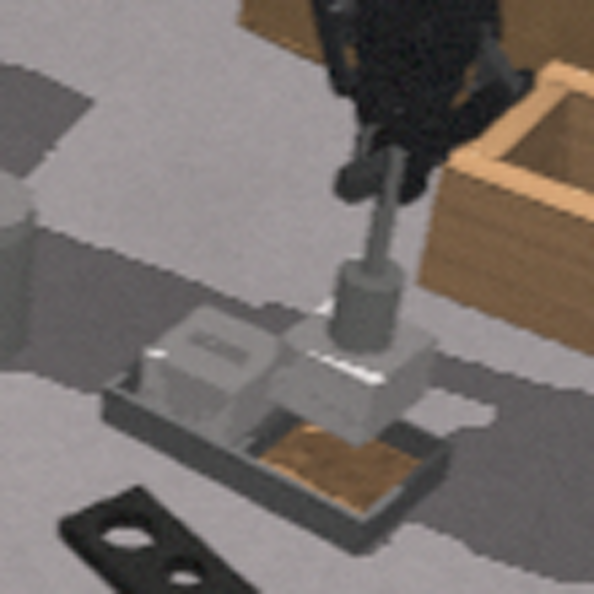

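View pics/t15.png

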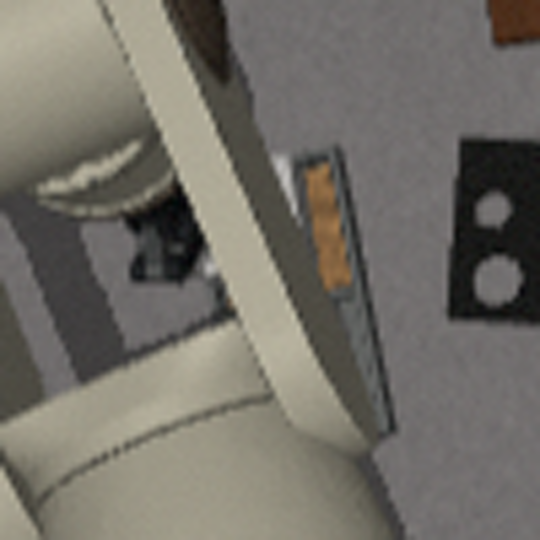

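```bash
cat > ov2.py <<'E'
from h import *
import sys
def ov2(src,name,p,yaw,zb):
    a=cv2.imread(src); img=cv2.resize(a[80:190,300:410],None,fx=5.4,fy=5.4,interpolation=cv2.INTER_CUBIC)
    def sq(cx,cy,L,W,y,z):
        c,s=np.cos(y),np.sin(y)
        return np.array([[cx+c*i*L/2-s*j*W/2,cy+s*i*L/2+c*j*W/2,z] for i,j in((1,1),(1,-1),(-1,-1),(-1,1))])
    def dr(X,col): cv2.polylines(img,[np.round((proj("scene",X)-[300,80]+.5)*5.4-.5).astype(int)],True,col,1)
    dr(sq(*p,.06,.06,yaw,zb),(0,0,255));dr(sq(*p,.06,.06,yaw,zb+.045),(0,0,255))
    T=(.5155,.3465); 
    dr(sq(*T,.175,.09,.23,.025),(255,0,0)); dr(sq(.558,.3558,.074,.074,.225,.01),(0,255,0))
    cv2.imwrite(name,img)
E
python3 - <<'E'
from ov2 import *
ov2("pics/s15f.png","pics/s15o.png",(.5573,.355),.22,.055)
E
```

```text
(no output)
```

View pics/s15o.png

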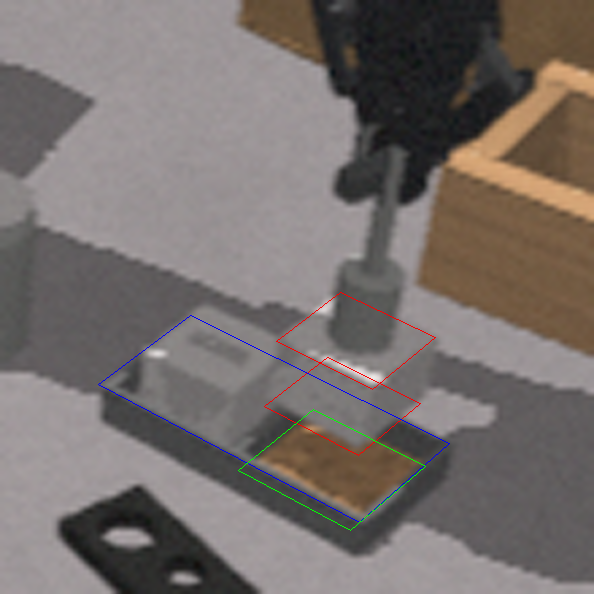

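Emit:
carry_out:
  offset:
    - [0, -0.1, 0.8]
    - [0, -0.1, 1.8]
    - [0, -0.1, 2.8]
    - [0, -0.1, 3.5]
    - [0, -0.1, 3.8]
  twist: [0, 0, 0, 0, 0]
  gripper: [5, 5, 5, 5, 5]

```text
time_s: 20.65
position: [0.557, 0.3543, 0.1742]
ee_rot: [3.141, 0.004, -0.002]
contact_force: [-0.5, -0.4, -5.9]
grip_width: 0.143
```

Emit:
carry_out:
  offset:
    - [0, 0, 0]
    - [0, 0, 0]
  twist: [0, 0]
  gripper: [5, 5]

```text
time_s: 20.85
position: [0.5574, 0.3545, 0.1758]
ee_rot: [-3.141, -0.004, -0.0]
contact_force: [-0.2, -0.5, -5.9]
grip_width: 0.145
```

Run:
```python
from ov2 import *
go()
a=r.snapshot("scene");cv2.imwrite("pics/s16f.png",a[:,:,::-1])
p=r.observe()['position']
ov2("pics/s16f.png","pics/s16o.png",(p[0],p[1]+.002),.22,p[2]-.1587)
```

```text
t 20.85 p [0.5574 0.3545 0.1758] yaw 0.002 tilt [0.0003 0.0003] F [-0.2 -0.5 -5.9] M [-0.08 -0.01  0.01] g 0.145 q6 0.45
```

View pics/s16o.png

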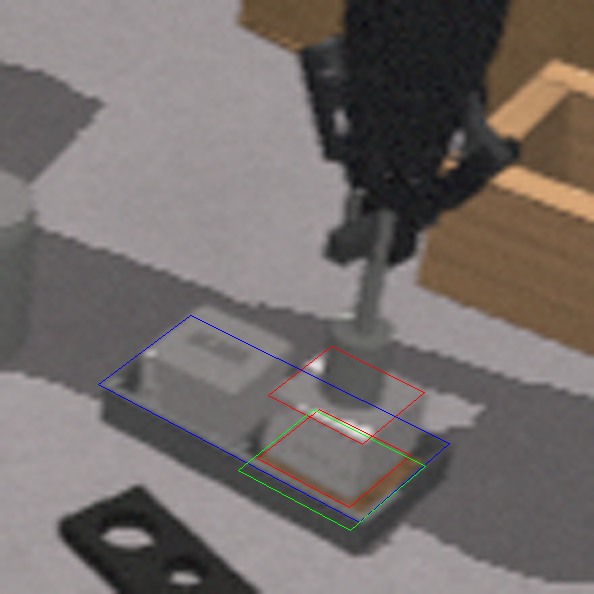

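The plug is inside the cell over the cork, with a cork margin visible at its right and front. Now the last few millimetres, slowly.

Emit:
carry_out:
  offset:
    - [0, 0, 0.15]
    - [0, 0, 0.3]
    - [0, 0, 0.45]
    - [0, 0, 0.5]
  twist: [0, 0, 0, 0]
  gripper: [5, 5, 5, 5]

```text
time_s: 21.3
position: [0.5572, 0.3545, 0.1703]
ee_rot: [3.142, 0.004, -0.0]
contact_force: [1.0, -1.2, -6.1]
grip_width: 0.148
```

Emit:
carry_out:
  offset:
    - [0, 0, 0.08]
    - [0, 0, 0.15]
  twist: [0, 0]
  gripper: [5, 5]

```text
time_s: 21.5
position: [0.5573, 0.3545, 0.169]
ee_rot: [-3.141, -0.004, -0.0]
contact_force: [-0.4, 0.5, -7.0]
grip_width: 0.146
```

Emit:
carry_out:
  offset:
    - [0, 0, 0.05]
    - [0, 0, 0.1]
  twist: [0, 0]
  gripper: [5, 5]

```text
time_s: 21.7
position: [0.5574, 0.3545, 0.1681]
ee_rot: [-3.141, -0.004, -0.0]
contact_force: [0.4, -0.4, -2.0]
grip_width: 0.145
```

Emit:
carry_out:
  offset:
    - [0, 0, 0.05]
    - [0, 0, 0.1]
  twist: [0, 0]
  gripper: [5, 5]

```text
time_s: 21.9
position: [0.5574, 0.3545, 0.1673]
ee_rot: [-3.141, -0.004, -0.001]
contact_force: [-0.3, -0.5, -1.3]
grip_width: 0.147
```

Emit:
carry_out:
  offset:
    - [0, 0, 0.05]
    - [0, 0, 0.05]
  twist: [0, 0]
  gripper: [5, 5]

```text
time_s: 22.1
position: [0.5575, 0.3546, 0.1672]
ee_rot: [-3.141, -0.004, -0.002]
contact_force: [-0.7, 0.4, 5.3]
grip_width: 0.146
```

Emit:
carry_out:
  offset:
    - [0, 0, -0.05]
    - [0, 0, -0.05]
    - [0, 0, -0.05]
    - [0, 0, -0.05]
    - [0, 0, -0.05]
  twist: [0, 0, 0, 0, 0]
  gripper: [8, 18, 30, 45, 60]
  squeeze: 20

```text
time_s: 22.6
position: [0.5573, 0.3545, 0.1669]
ee_rot: [-3.142, -0.004, 0.0]
contact_force: [0.0, -0.8, -0.5]
grip_width: 0.598
```

Run:
```python
from h import *
go()
a=r.snapshot("scene");cv2.imwrite("pics/s17.png",cv2.resize(a[80:190,300:410,::-1],None,fx=5.4,fy=5.4,interpolation=cv2.INTER_CUBIC))
```

```text
t 22.6 p [0.5573 0.3545 0.1669] yaw 0.002 tilt [-0.0001  0.0001] F [ 0.  -0.8 -0.5] M [ 0.01 -0.03 -0.01] g 0.598 q6 0.45
```

View pics/s17.png

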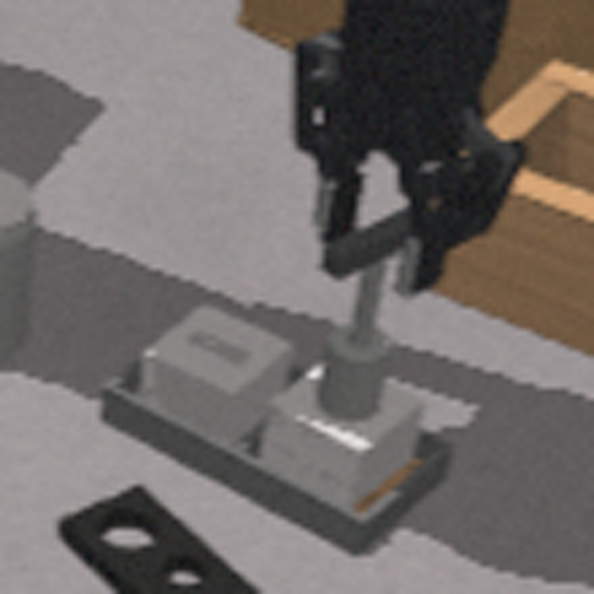

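The jaws are open on both sides of the handle (370,240), and the plug stands upright in the cell. Next is a straight retreat up, then away.

Emit:
carry_out:
  offset:
    - [0, 0, -2]
    - [0, 0, -5]
    - [0, 0, -9]
    - [0, 0, -12]
    - [0, 0, -14]
  twist: [0, 0, 0, 0, 0]
  gripper: [60, 60, 60, 60, 60]

```text
time_s: 23.15
position: [0.5575, 0.3545, 0.3098]
ee_rot: [-3.14, -0.004, -0.004]
contact_force: [-0.4, 0.5, -0.9]
grip_width: 0.6
```

Emit:
carry_out:
  offset:
    - [0, 3.5, 0]
    - [0, 7, 0]
    - [0, 11, 0]
    - [0, 15, 0]
    - [0, 19, 0]
  twist: [0, 0, 0, 0, 0]
  gripper: [60, 60, 60, 60, 60]

```text
time_s: 23.65
position: [0.5575, 0.163, 0.3071]
ee_rot: [-3.141, -0.004, -0.0]
contact_force: [0.1, 0.9, 0.2]
grip_width: 0.6
```

Emit:
carry_out:
  offset:
    - [-1, 3, 0]
    - [-3, 6, 0]
    - [-3, 6, 0]
    - [-3, 6, 0]
  twist: [0, 0, 0, 0]
  gripper: [60, 60, 60, 60]

```text
time_s: 24.05
position: [0.5278, 0.104, 0.3074]
ee_rot: [-3.141, -0.002, -0.001]
contact_force: [-0.2, -0.2, -0.7]
grip_width: 0.597
```

Run:
```python
from ov2 import *
go()
a=r.snapshot("scene");cv2.imwrite("pics/s18f.png",a[:,:,::-1])
b=r.snapshot("top");cv2.imwrite("pics/t18.png",b[:,:,::-1])
cv2.imwrite("pics/t18c.png",cv2.resize(b[150:240,120:220,::-1],None,fx=6,fy=6,interpolation=cv2.INTER_CUBIC))
for c in("scene","top"):
  for l in "plug puller jar tamper tin tub tile_black spare_plug bar_knob".split():
    print(c,l,[(np.round(w(c,x['location']),4).tolist(),round(x['confidence'],2)) for x in r.pinpoint(l,c)[:2]])
```

```text
t 24.05 p [0.5278 0.104  0.3074] yaw 0.001 tilt [0.0009 0.0003] F [-0.2 -0.2 -0.7] M [ 0.03 -0.   -0.02] g 0.597 q6 0.05
scene plug [([0.7263, 0.2042, -0.0018], 0.64)]
scene puller [([0.5582, 0.3578, 0.0377], 0.81), ([0.3202, -0.258, 0.0054], 0.65)]
scene jar [([0.4506, -0.2267, -0.0022], 0.73)]
scene tamper [([0.5717, -0.3552, 0.0117], 0.69), ([0.3179, -0.2564, 0.002], 0.18)]
scene tin [([0.3343, 0.2742, -0.0024], 0.66)]
scene tub [([0.7388, -0.1999, 0.002], 0.65), ([0.5565, 0.3584, 0.0596], 0.2)]
scene tile_black [([0.5641, 0.2243, -0.0004], 0.57)]
scene spare_plug [([0.4802, 0.3356, 0.0082], 0.7)]
scene bar_knob [([0.4765, 0.1221, 0.1217], 0.56)]
top plug [([0.4785, 0.1245, 0.122], 0.64), ([0.5565, 0.361, 0.0075], 0.53)]
top puller [([0.5557, 0.3586, 0.037], 0.68)]
top jar [([0.4506, -0.2228, -0.0011], 0.65)]
top tamper [([0.5666, -0.3572, 0.0155], 0.7), ([0.3321, 0.2725, 0.0018], 0.39)]
top tin [([0.333, 0.272, 0.0016], 0.69)]
top tub [([0.7383, -0.2001, -0.0005], 0.69)]
top tile_black [([0.5616, 0.2263, 0.0006], 0.56), ([0.3358, 0.2721, 0.0016], 0.26)]
top spare_plug [([0.4759, 0.3382, 0.0012], 0.79)]
top bar_knob [([0.4775, 0.1234, 0.1197], 0.59), ([0.7204, 0.2071, 0.0032], 0.53)]
```

View pics/s18f.png

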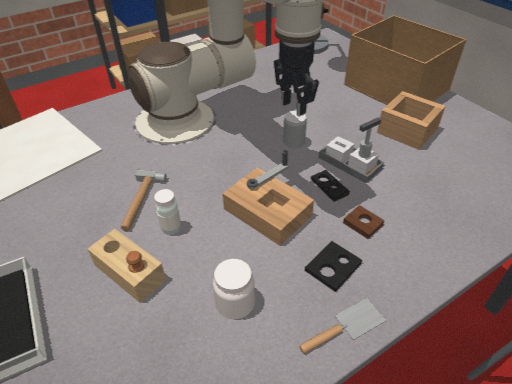

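View pics/t18c.png

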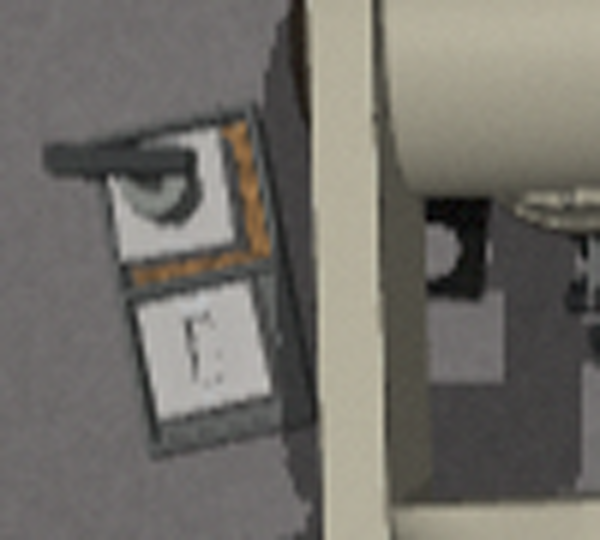

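Run:
```python
from h import *
P=atz("top",(np.array([(106,165),(222,128),(238,240),(120,265)])+.5)/6-.5+[120,150],.055)
print(P.mean(0)); print(np.linalg.norm(P-np.roll(P,1,0),axis=1)); d=P[0]-P[3];print(np.arctan2(d[1],d[0])); d=P[1]-P[2];print(np.arctan2(d[1],d[0]))
s=cv2.imread("pics/s18f.png");cv2.imwrite("pics/s18c.png",cv2.resize(s[100:190,300:410],None,fx=6,fy=6,interpolation=cv2.INTER_CUBIC))
```

```text
[0.55328988 0.35743202 0.055     ]
[0.05361963 0.06329794 0.060218   0.06250875]
0.185806798347113
0.1829727022566484
```

View pics/s18c.png

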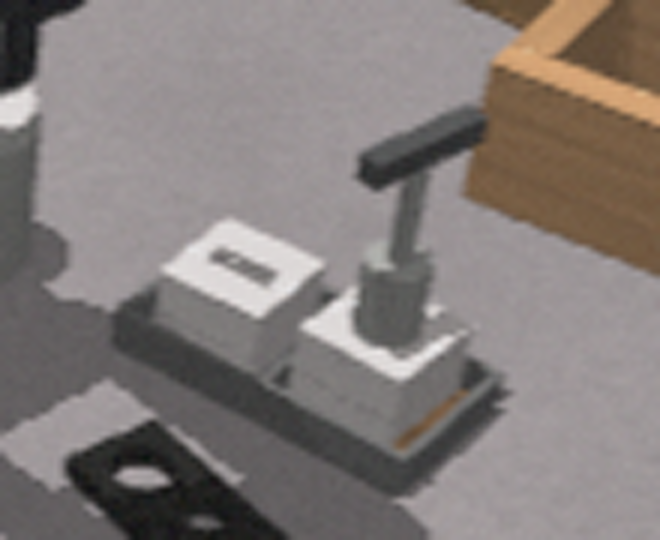

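```bash
python3 -c "
from bench import r
print(r.hand_in()); print(r.observe()['time_s'])"
```

```text
the job is handed in; nothing more can be done
None
the job is handed in; nothing more can be done
```

The job is done and handed in at about 25 s. The plug stands upright on the cork pad with the puller still threaded in it, and the arm is well clear.

- **Bar:** I swung it to about 1.45 rad. The knob was still at about (0.477, 0.123) in the last check.
- **Threading:** The lugs went into the slot with almost no side force, and I seated the barrel. I then turned the puller clockwise until the torque rose at the stop. That took about 107° of commanded turn, more than the 90 to 100° stated. I put the extra down to slack between plug and pocket and in the slot.
- **Lift and placing:** The plug came straight up. I lowered it until the force showed it was resting on the pad, then seated the barrel and opened the jaws. The largest force I read while lowering it was about 7 N.

**Last checks:**
- **Plug on the pad:** In both cameras the plug is inside the free cell, with its centre within about 5 mm of the pad's and its angle within about 0.05 rad of square.
- **Bystanders:** The jar, tamper, tin, tub, black tile and spare plug were within about 5 mm of their first positions, which is network noise. I checked the far tile, brown tile and mallet only by eye.
- **Disagreement:** The network's top guess for "plug" in the last pictures was wrong in both cameras. The puller detections and the pictures agree with each other. The two cameras also differ by 2 to 5 mm in x throughout, so I used averages.

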